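# Load the cleaning basket and hold it over the ultrasonic cleaner

## Robot

A 7-joint arm with a two-finger parallel gripper is mounted at the origin on the work surface. World frame = base frame: x ahead of the robot, y to its left, z up, the work surface at z = 0. Lengths are in mm, angles in degrees, forces in N, time in s.
With the tool pointing down it reaches from about 425 to 1025 mm from the base axis. Payload 3.6 kg.
Tool frame: the origin (TCP) lies midway between the tips of the shut fingers; the grasp point (between the pads) lies behind it (grip_point_offset is the z of the grasp point in the tool frame, in mm); z points along the fingers, x is the direction in which the jaws open and shut, and the axes are right-handed (so a half turn about z gives the same grasp; the last joint's range is limited). The gripper opens to 85 mm and grips with 20 to 120 N. Pads are 22 mm wide; open, the fingers measure 114 mm over their backs; the gripper's body (76 mm by 85 mm) begins 54 mm behind the grasp point. The pads swing forward as they close: fully open they stand 13 mm farther back than shut.
Start: joints at [-68.955, 33.873, 2.773, 92.16, -1.908, 54.013, -1.931], TCP at [322.378, 649.386, 231.302] pointing down, gripper open.
Joint ranges: [-153.93, 153.93], [-27.13, 128.08], [-72.61, 78.16], [10.71, 143.7], [-87.88, 267.88], [4.46, 118.87], [-176.78, 176.78]. Speed limits (degrees/s): [147.25, 147.25, 180, 180, 180, 180, 180].

## Interface

Orientations are given as a 3x3 rotation matrix whose columns are the frame's x, y, z axes.
In Python, from station import * gives the robot as it stands.
- The arm moves only by the tool servo_tool, never from a script. Its argument "increments" is one flat list of numbers, 7 for each row, row after row: the turn, a rotation vector about the tool's x, y, z in rad, then the shift along the tool's x, y, z in cm, then the closure, from -1 (fully open) to 1 (shut), so that 0 is half open. In form: [wx, wy, wz, x, y, z, gripper, wx, wy, wz, x, y, z, gripper, ...]. A call has exactly 5 rows; each row is the pose to reach, as a shift and turn from the pose commanded when the call began, along the tool's axes at that moment; what a row does not reach only later rows make up. A row lasts 1/10 s, in which the tool goes at most 50 mm and 8.59 degrees, less where a joint would pass 70% of its speed; a pose out of reach is approached as far as the arm can. A call with a gripper value outside its range is refused whole. The fingers move at their own pace and stop on an object; the grip force is fixed at half the most. Time passes only in rows, so rows that repeat a pose let the fingers close, or fill a call up. It gives the time, the measured TCP pose, the force and the opening at its end, in the units of the state.
- state(): the state, without advancing time (a new reading comes with each control period).
- get_image(name): name is "scene" or "top" or "wrist"; returns the picture (480x640x3 uint8, red, green, blue); there is no depth.
- camera_model(name): a dict with "mtx" (3x3 intrinsics, pixels), "rvec" (rotation vector, rad) and "tvec" (3), from world to camera coordinates, as OpenCV has them; the wrist camera has in their place "T_tool_cam" (4x4, takes a point from camera to tool coordinates, whose origin is the TCP and whose axes are the tool frame's). Camera axes: x right, y down, z forward; pixel columns grow to the right and rows downward; lengths in mm; the calibration is good to about 2 mm. A picture is of the moment at which its call begins: read the wrist's pose just before it. camera_model takes no time and is no camera call.
- job_done(): hands the job in, once; it reports no verdict.
The state is a dict: "time": time; "joints": joint angles; "joint_velocities": joint speeds; "joint_torque": joint torques, N m; "position": TCP position; "tcp_rot": TCP orientation; "wrist_force": force on the tool from outside, world axes, zero at the start; "wrist_torque": the same for the moment, N m; "grip_width": finger opening in mm.
Only numpy, scipy, OpenCV 4.12 (cv2) and the standard library are available. Lean on these libraries where they do the work, as an engineer would, in place of code of your own. Each camera call takes 0.05 s, during which the arm holds its last target.

## Task

Pick up the brass sorting scoop by its fin, tip it so that all five silver castings slide off its open lip into the wire basket, and set the empty scoop back down flat on the bench. Then lift the basket by the grip of its arch handle, carry it over the clutter to the ultrasonic cleaner, and finish holding it level, centred and squared up with the tank mouth, hovering about 20 mm above the rim, ready to be lowered: do not put it down, let go of it or let it touch the cleaner. Do not disturb the other tools and jars on the bench.

Things in the scene. Friction and masses are not known exactly. Their poses are not given: they have to be found in the camera images.
- scoop: loose brass scoop, 140 g. Origin: centre of the underside of its pan, 100 (x) by 72 mm (y), floor 3 mm. Walls 3 mm thick, 16 mm tall at both sides and the back (+x); the -x end is the open lip. Handle: upright fin behind the back wall, 10 mm thick (y), x +50 to +102 mm, 46 mm tall. Smooth: castings slide from 15 to 25 degrees of tilt
- scoop_lip (a point): middle of the scoop's open lip, on the pan floor: at x -50, z +3 mm of the scoop
- scoop_handle (a point): middle of the scoop's fin, where to grip it (fingers closing along the scoop's y, across 10 mm): at x +78, z +30 mm of the scoop
- basket: loose open wire basket, 200 g. Origin: centre of its underside. 84 (x) by 110 mm (y) outside, walls 40 mm tall, walls and floor 3 mm thick, solid to touch. A rigid arch handle stands in the plane x = 0, from the short walls (y +-53, z 38 mm) up to the grip (y +-15, z 100 mm): tip castings in over a long wall (x +-42 mm)
- basket_grip (a point): middle of the black grip at the top of the basket's arch: a block 10 mm (x) by 36 mm (y) by 30 mm (z), centred 108 mm above the basket's underside; grip it with the fingers closing along the basket's x
- casting0: domed round silver casting, 17 mm across, 9 mm tall, about 15 g; origin: centre of its underside; starts on the scoop's pan
- casting1: domed round silver casting, 17 mm across, 9 mm tall, about 15 g; origin: centre of its underside; starts on the scoop's pan
- casting2: domed round silver casting, 17 mm across, 9 mm tall, about 15 g; origin: centre of its underside; starts on the scoop's pan
- casting3: cushion-shaped silver casting, 16 by 14 mm, 9 mm tall, about 15 g; origin: centre of its underside; starts on the scoop's pan
- casting4: cushion-shaped silver casting, 16 by 14 mm, 9 mm tall, about 15 g; origin: centre of its underside; starts on the scoop's pan
- cleaner: fixed white ultrasonic cleaner, 160 mm (x) by 200 mm (y), 110 mm tall, with an open rectangular tank from above. Origin: centre of its underside; x along the short side, y along the long side, like the basket's x and y when squared up (a half turn makes no difference)
- tank_mouth (a point): centre of the tank mouth at rim height, 110 mm above the bench; axes as the cleaner's. The mouth is 112 mm (x) by 142 mm (y)
- mandrel: bystander: ring mandrel: tapered upright steel rod on a round wooden foot 56 mm across, 155 mm tall in all; loose; origin: on its underside or in its middle
- jar: bystander: closed amber glass jar 48 mm across, 85 mm tall; loose; origin: on its underside or in its middle
- bottle: bystander: closed clear plastic bottle 52 mm across, 130 mm tall; loose; origin: on its underside or in its middle
- hammer: bystander: small hammer about 220 mm long lying on the bench; loose; origin: on its underside or in its middle
- brush: bystander: brush about 170 mm long lying on the bench; loose; origin: on its underside or in its middle
- punch: bystander: dark steel punch standing on its 32 mm wide foot, 34 mm tall; loose; origin: on its underside or in its middle
Mind the look-alikes: they are no part of the job. What is shaped like the basket but blue or pink is not meant.

How it is judged:
By the outcome, as a careful person would: the job done as asked, in the order asked, and still so for the second after the job is handed in, while the arm keeps its last pose, push and grip.
It also fails if it takes over 72 s, if anything falls off the work surface, if the arm or the gripper's body presses on something with over 40 N, if the wrist force passes 120 N, or if a joint passes its speed limit or range.

## Working session

There is one attempt and no reset: what is moved stays moved. The work goes in short steps, Python scripts to look and compute and a tool call to move; the robot and the scene stay as the last step left them, time stands still between calls to the robot, and variables do not carry over. Pictures are saved under pics/ and viewed, and the job is handed in when it is done.

Besides the shell and the picture viewer there is one more tool, called after ">>>" as name(argument=value, ...) on one line, values as JSON. servo_tool: Moves the arm, as the interface text tells. Its arguments: {"type":"object","properties":{"increments":{"type":"array","items":{"type":"number"}}},"required":["increments"]}

```bash
ls; mkdir -p pics
python3 - <<'E'
from station import *
import cv2,numpy as np
s=state(); print(s)
for n in ["scene","top","wrist"]:
    im=get_image(n); cv2.imwrite(f"pics/{n}0.png",im[:,:,::-1]); 
    m=camera_model(n); print(n,m)
E
```

```text
pics
{'time': 0.0, 'joints': array([-68.95533404,  33.9263167 ,   2.76748087,  92.2376595 ,
        -1.91065167,  54.01351659,  -1.93239558]), 'joint_velocities': array([ 0.10609239,  0.04285211,  0.00250882, -0.01358491,  0.00233914,
       -0.00990113, -0.03882964]), 'joint_torque': array([-6.92486756e-04, -5.48682761e+01,  1.54671203e+00, -1.98118186e+01,
        9.50666377e-03,  8.80539272e-03,  9.27227148e-07]), 'position': array([321.98995303, 648.62928783, 230.12540067]), 'tcp_rot': array([[ 4.44641219e-01,  8.95708273e-01, -9.35928286e-04],
       [ 8.95705833e-01, -4.44642195e-01, -2.09268680e-03],
       [-2.29059008e-03,  9.21783833e-05, -9.99997372e-01]]), 'wrist_force': array([-1.07523814, -0.3660378 , -0.7196682 ]), 'wrist_torque': array([-0.01497811,  0.01500713,  0.00840779]), 'grip_width': 85.44021120364874}
scene {'mtx': array([[441.47821388,   0.        , 316.23365423],
       [  0.        , 441.47821388, 245.29620116],
       [  0.        ,   0.        ,   1.        ]]), 'rvec': array([ 0.97988923,  2.40802878, -1.11449144]), 'tvec': array([ 384.19217698, -127.58939816, 1389.84191597])}
top {'mtx': array([[490.7009003 ,   0.        , 315.90929091],
       [  0.        , 490.7009003 , 236.18495371],
       [  0.        ,   0.        ,   1.        ]]), 'rvec': array([ 2.1691538 , -2.23118537,  0.07007418]), 'tvec': array([ -42.84511259,  480.59441395, 1143.58909376])}
wrist {'mtx': array([[376.41268966,   0.        , 323.58901704],
       [  0.        , 376.41268966, 243.19933521],
       [  0.        ,   0.        ,   1.        ]]), 'T_tool_cam': array([[ 9.99999975e-01, -2.24051320e-04, -1.10514529e-05,
         3.59636825e-01],
       [ 2.17791867e-04,  9.57901113e-01,  2.87098258e-01,
        -7.28085373e+01],
       [-5.37385446e-05, -2.87098253e-01,  9.57901138e-01,
        -1.42486194e+02],
       [ 0.00000000e+00,  0.00000000e+00,  0.00000000e+00,
         1.00000000e+00]])}
```

View pics/top0.png

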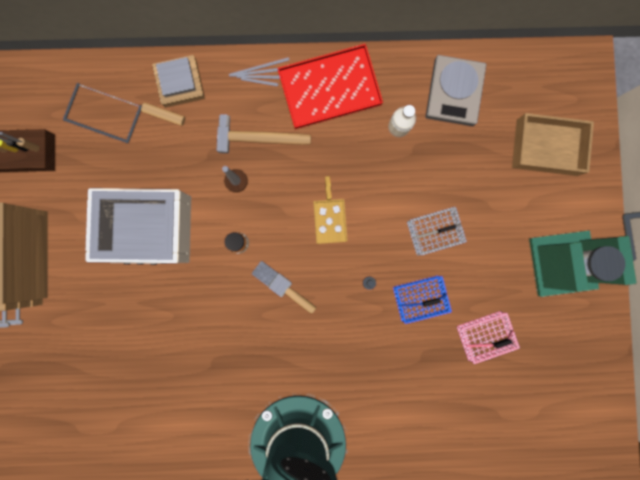

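View pics/scene0.png

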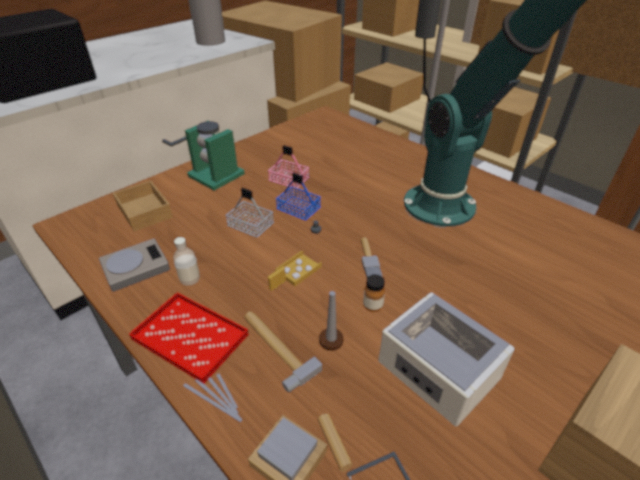

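View pics/wrist0.png

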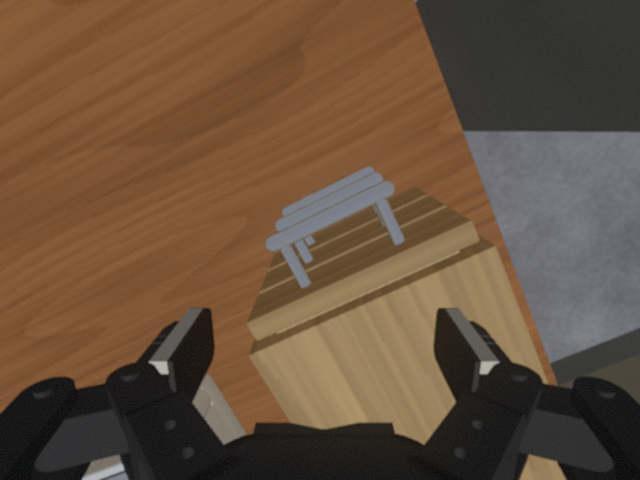

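Run:
```python
import station
print([n for n in dir(station) if n[0]!='_'])
print(getattr(station,'grip_point_offset',None))
```

```text
['MotionError', 'camera_model', 'get_image', 'grip_point_offset', 'job_done', 'state']
-18.700000000000003
```

```bash
cat > h.py <<'E'
import cv2,numpy as np
from station import *
from scipy.spatial.transform import Rotation as Ro
def cam(n,s=None):
    m=camera_model(n)
    K=m["mtx"]
    if n=="wrist":
        s=s or state(); T=np.eye(4);T[:3,:3]=s["tcp_rot"];T[:3,3]=s["position"]
        W=np.linalg.inv(T@m["T_tool_cam"]); return K,W[:3,:3],W[:3,3]
    return K,cv2.Rodrigues(np.array(m["rvec"]))[0],np.array(m["tvec"]).ravel()
def proj(c,p):
    K,R,t=c; q=K@(R@np.asarray(p,float)+t); return q[:2]/q[2]
def ray(c,uv):
    K,R,t=c; d=R.T@np.linalg.inv(K)@np.array([uv[0],uv[1],1.]); return -R.T@t,d
def plane(c,uv,z):
    o,d=ray(c,uv); return o+d*(z-o[2])/d[2]
def snap(n,name):
    s=state(); im=get_image(n)[:,:,::-1].copy(); cv2.imwrite(f"pics/{name}.png",im); return im,cam(n,s if n=="wrist" else None)
def crop(im,x,y,w,h,name,f=4): cv2.imwrite(f"pics/{name}.png",cv2.resize(im[y:y+h,x:x+w],None,fx=f,fy=f,interpolation=cv2.INTER_CUBIC))
E
python3 - <<'E'
from h import *
im=cv2.imread("pics/top0.png"); c=cam("top")
print("cam pos",ray(c,(0,0))[0], cam("top")[1])
print(proj(c,[322,649,230]),proj(c,[0,0,0]))
for n,uv,z in [("scoop",(330,221),5),("fin",(328,188),46),("basketgrip",(446,229),108),("basket",(437,231),40),("cleaner",(135,226),110),("jar",(235,242),85),("mandrelfoot",(236,181),10),("punch",(369,283),34),("bottletop",(409,112),130),("hammer",(222,133),20),("brush",(285,287),10),("blue",(422,299),40)]: print(n,plane(c,uv,z).round(0))
crop(im,290,160,190,140,"c1")
sc=cv2.imread("pics/scene0.png");crop(sc,200,130,190,170,"c2",3)
crop(im,70,170,190,140,"c3")
E
```

```text
cam pos [ 418.89253697  -42.41447657 1167.61841558] [[-0.0284649  -0.99953861  0.01059759]
 [-0.99823372  0.02787148 -0.05246543]
 [ 0.05214585 -0.01207229 -0.99856651]]
[-55.36927057 324.01515054] [297.52494688 442.4024779 ]
scoop [515. -91.   5.]
fin [588. -87.  46.]
basketgrip [ 482. -338.  108.]
basket [ 482. -336.   40.]
cleaner [507. 333. 110.]
jar [468. 123.  85.]
mandrelfoot [616. 129.  10.]
punch [ 367. -175.   34.]
bottletop [ 735. -263.  130.]
hammer [729. 159.  20.]
brush [362.  20.  10.]
blue [ 327. -295.   40.]
```

View pics/c1.png

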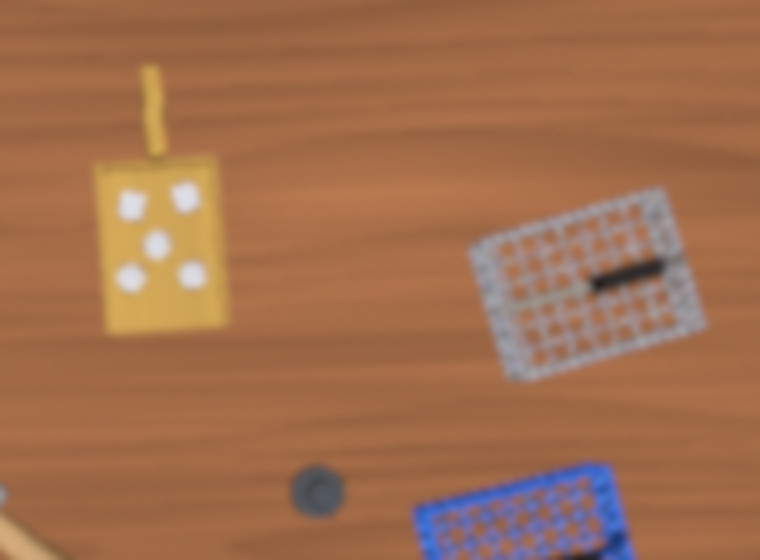

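View pics/c2.png

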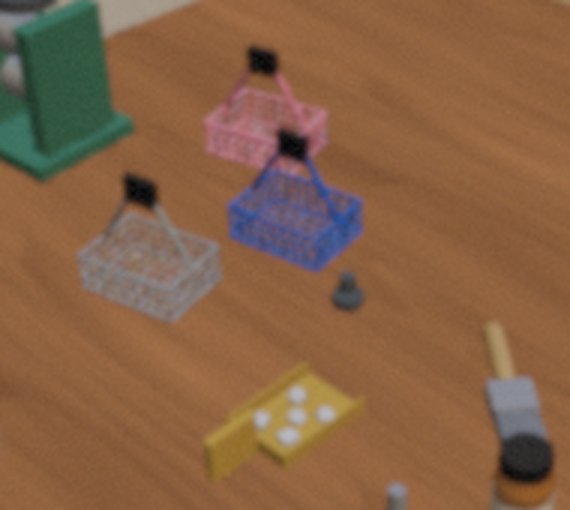

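View pics/c3.png

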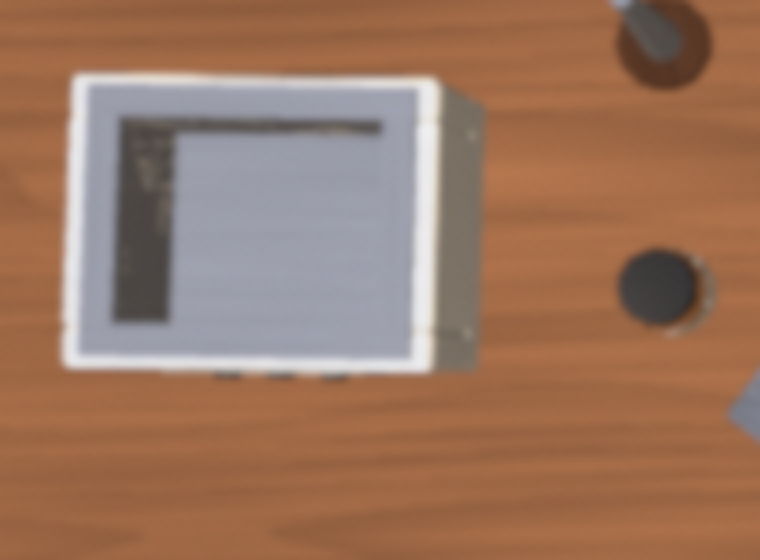

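Run:
```python
from h import *
im=cv2.imread("pics/top0.png"); c=cam("top"); hsv=cv2.cvtColor(im,cv2.COLOR_BGR2HSV)
print("hsv pan",hsv[238,332],"fin",hsv[190,328],"wood",hsv[200,380],"grip",hsv[229,446],"rim",hsv[226,183])
m=cv2.inRange(hsv,(18,120,120),(30,255,255)); m[:, :300]=0;m[:,360:]=0;m[:160]=0;m[260:]=0
ys,xs=np.nonzero(m); print(len(xs),xs.min(),xs.max(),ys.min(),ys.max())
for y in range(ys.min(),ys.max()+1,3): r=xs[ys==y]; print(y,r.min(),r.max())
# cleaner rim
g=cv2.inRange(hsv,(0,0,205),(180,40,255)); g[:, :70]=0;g[:,200:]=0;g[:170]=0;g[290:]=0
cs,_=cv2.findContours(g,cv2.RETR_EXTERNAL,2); k=max(cs,key=cv2.contourArea); r=cv2.minAreaRect(k); b=cv2.boxPoints(r); print(r)
P=np.array([plane(c,p,110)[:2] for p in b]); print(P.round(1),P.mean(0)); 
for i in range(4): d=P[(i+1)%4]-P[i]; print(np.linalg.norm(d),np.degrees(np.arctan2(d[1],d[0])))
# basket
s=cv2.inRange(hsv,(0,0,60),(180,70,255)); s[:, :400]=0;s[:,475:]=0;s[:200]=0;s[258:]=0
k=np.argwhere(s)[:,::-1].astype(np.float32); r=cv2.minAreaRect(k); b=cv2.boxPoints(r)
P=np.array([plane(c,p,40)[:2] for p in b]); print(P.round(1),P.mean(0)); 
for i in range(4): d=P[(i+1)%4]-P[i]; print(np.linalg.norm(d),np.degrees(np.arctan2(d[1],d[0])))
```

```text
hsv pan [ 19 149 209] fin [ 19 150 207] wood [ 11 143 169] grip [ 4 34 52] rim [ 16  46 123]
1015 314 345 177 242
177 326 328
180 326 329
183 326 329
186 326 329
189 326 330
192 326 330
195 327 330
198 327 330
201 318 343
204 314 343
207 314 343
210 315 343
213 315 344
216 315 344
219 315 344
222 316 344
225 316 345
228 316 345
231 316 345
234 316 345
237 317 345
240 317 345
((132.32492065429688, 225.47938537597656), (92.336669921875, 72.58531951904297), 1.005086064338684)
[[434.8 439.6]
 [591.2 436.3]
 [582.4 237.7]
 [425.7 242.6]] [508.5156375  339.04832431]
156.47568488310685 -1.2282715138412426
198.80040547897747 -92.55593273089909
156.7311695757934 178.20840755204176
197.26584152187587 87.36171135047162
[[ 508.8 -264.9]
 [ 539.7 -382. ]
 [ 455.2 -402.9]
 [ 424.7 -286.2]] [ 482.09209403 -334.00182941]
121.09563755414538 -75.2213647006429
87.00532127271764 -166.0555551871616
120.65142900024713 104.6690882033699
86.76931588241749 14.23566407380819
```

```bash
cat >> h.py <<'E'
def Rdown(ang,tilt=0):
    # tool x at world angle ang (deg), z down; tilt (deg) about tool x afterwards
    a=np.radians(ang); x=np.array([np.cos(a),np.sin(a),0]); z=np.array([0,0,-1.]); 
    R=np.c_[x,np.cross(z,x),z]; return R@Ro.from_rotvec([np.radians(tilt),0,0]).as_matrix()
def go(p,R,s=None):
    s=s or state(); A=s["tcp_rot"]; w=Ro.from_matrix(A.T@R).as_rotvec(); d=A.T@(np.asarray(p)-s["position"])/10
    print("t",round(s["time"],2),"pos",s["position"].round(1),"F",s["wrist_force"].round(1),"g",round(s["grip_width"],1))
    print("need w",w.round(4),"deg",round(np.degrees(np.linalg.norm(w)),1),"cm",d.round(2),"dist mm",round(np.linalg.norm(d)*10,1))
E
python3 - <<'E'
from h import *
c=cam("top")
a=plane(c,(327.5,177),46);b=plane(c,(328.7,199),46);d=a-b
print(a,b,(a+b)/2,np.linalg.norm(d),np.degrees(np.arctan2(d[1],d[0])))
E=[plane(c,p,16) for p in [(314,204),(317,240),(343.5,204),(345.5,240)]]
for i in (0,2): d=E[i]-E[i+1]; print(E[i],E[i+1],np.degrees(np.arctan2(d[1],d[0])))
lip=plane(c,(331.3,242.5),3); print("lip",lip)
E
```

```text
[613.22604385 -86.56039196  46.        ] [562.2081967  -87.80484423  46.        ] [587.71712028 -87.18261809  46.        ] 51.03302253378187 1.3973095758455787
[555.13167613 -53.99958607  16.        ] [469.98774692 -58.64322063  16.        ] 3.1217414855819663
[ 553.23739888 -123.58881333   16.        ] [ 468.1121648  -125.62005542   16.        ] 1.3669215636569958
lip [463.67011779 -92.6222239    3.        ]
```

>>> servo_tool(increments=[0, 0, 0.12, -1, 1.5, 0, -1, 0, 0, 0.26, -4, 4, -0.2, -1, 0, 0, 0.4, -8, 5.5, -0.3, -1, 0, 0, 0.54, -12, 6.5, -0.4, -1, 0, 0, 0.68, -16, 7, -0.5, -1])

```text
time: 0.65
position: [314.5, 472.5, 236.0]
tcp_rot: [[0.912, 0.41, 0.0], [0.41, -0.912, -0.001], [-0.0, 0.001, -1.0]]
wrist_force: [0.1, -0.4, 0.1]
grip_width: 85.5
```

Run:
```python
from h import *
go([570,-87,200],Rdown(-87.7))
```

```text
t 0.65 pos [314.5 472.5 236. ] F [ 0.1 -0.4  0.1] g 85.5
need w [ 6.0000e-04 -7.0000e-04  1.9528e+00] deg 111.9 cm [ 0.39 61.51  3.65] dist mm 616.2
```

>>> servo_tool(increments=[0, 0, 0.13, 0, 4.1, 0.2, -1, 0, 0, 0.26, 0, 8.2, 0.4, -1, 0, 0, 0.39, 0, 12.3, 0.6, -1, 0, 0, 0.52, 0, 16.4, 0.8, -1, 0, 0, 0.65, 0.1, 20.5, 1, -1])

```text
time: 1.15
position: [400.5, 287.5, 226.3]
tcp_rot: [[0.975, -0.223, -0.0], [-0.223, -0.975, 0.0], [-0.0, -0.0, -1.0]]
wrist_force: [0.5, -0.8, -0.2]
grip_width: 85.5
```

>>> servo_tool(increments=[0, 0, 0.13, 2.5, 3.3, 0.2, -1, 0, 0, 0.26, 5, 6.5, 0.4, -1, 0, 0, 0.39, 7.5, 9.8, 0.6, -1, 0, 0, 0.52, 10, 13, 0.8, -1, 0, 0, 0.65, 12.4, 16.3, 1, -1])

```text
time: 1.65
position: [486.3, 101.6, 216.3]
tcp_rot: [[0.641, -0.767, 0.0], [-0.767, -0.641, 0.0], [-0.0, -0.0, -1.0]]
wrist_force: [0.2, -0.2, 0.3]
grip_width: 85.7
```

Run:
```python
from h import *
go([570,-87,200],Rdown(-87.7))
```

```text
t 1.65 pos [486.3 101.6 216.3] F [ 0.2 -0.2  0.3] g 85.7
need w [-5.000e-04  2.000e-04  6.558e-01] deg 37.6 cm [19.84  5.67  1.63] dist mm 207.0
```

>>> servo_tool(increments=[0, 0, 0.14, 4.2, 1.2, 0.3, -1, 0, 0, 0.28, 8.4, 2.4, 0.6, -1, 0, 0, 0.42, 12.6, 3.6, 0.9, -1, 0, 0, 0.54, 16.4, 4.7, 1.3, -1, 0, 0, 0.656, 19.8, 5.7, 1.6, -1])

```text
time: 2.15
position: [570.4, -87.2, 200.1]
tcp_rot: [[0.039, -0.999, 0.0], [-0.999, -0.039, -0.0], [0.0, -0.0, -1.0]]
wrist_force: [-0.1, 0.3, 0.6]
grip_width: 85.6
```

Run:
```python
from h import *
go([570,-87,200],Rdown(-87.7))
im,c=snap("wrist","w1")
```

```text
t 2.15 pos [570.4 -87.2 200.1] F [-0.1  0.3  0.6] g 85.6
need w [-0.     -0.0003 -0.0009] deg 0.1 cm [-0.02  0.04  0.01] dist mm 0.4
```

View pics/w1.png

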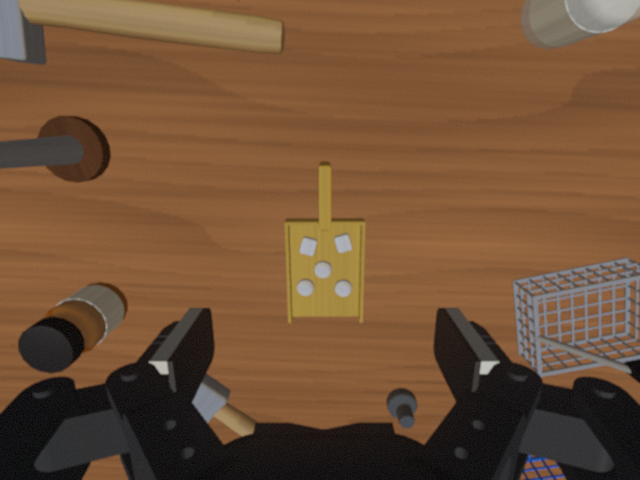

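Run:
```python
from h import *
im=cv2.imread("pics/w1.png"); c=cam("wrist"); hsv=cv2.cvtColor(im,cv2.COLOR_BGR2HSV)
m=cv2.inRange(hsv,(20,120,90),(32,255,255)); m[:, :270]=0;m[:,385:]=0;m[:150]=0;m[335:]=0
for y in [160,162,164,166,168,172,180,190,200,210,216,218,220,222,224,230,250,270,290,310,314,316,318,320,322,324]:
    r=np.nonzero(m[y])[0]; print(y,(r.min(),r.max(),len(r)) if len(r) else None)
```

```text
160 None
162 None
164 (np.int64(321), np.int64(327), 5)
166 (np.int64(319), np.int64(329), 11)
168 (np.int64(319), np.int64(330), 12)
172 (np.int64(319), np.int64(329), 11)
180 (np.int64(319), np.int64(330), 12)
190 (np.int64(319), np.int64(330), 12)
200 (np.int64(319), np.int64(330), 12)
210 (np.int64(319), np.int64(330), 12)
216 (np.int64(319), np.int64(330), 12)
218 (np.int64(319), np.int64(330), 12)
220 (np.int64(293), np.int64(355), 27)
222 (np.int64(285), np.int64(364), 80)
224 (np.int64(285), np.int64(364), 80)
230 (np.int64(285), np.int64(364), 80)
250 (np.int64(286), np.int64(363), 46)
270 (np.int64(286), np.int64(363), 59)
290 (np.int64(287), np.int64(362), 39)
310 (np.int64(288), np.int64(362), 75)
314 (np.int64(288), np.int64(362), 75)
316 (np.int64(288), np.int64(362), 19)
318 (np.int64(288), np.int64(362), 8)
320 (np.int64(288), np.int64(362), 6)
322 (np.int64(289), np.int64(361), 4)
324 None
```

Run:
```python
from h import *
c=cam("wrist")
for n,uv,z in [("fin far x+102",(324.5,165.0),46),("fin@210",(324.5,210),46),("back x50",(324.7,220.5),16),("lip floor x-50",(325,316),3),("wall ends x-50 L",(288,323),16),("wall R",(362.5,323),16),("backL",(285,221),16),("backR",(364.5,221),16)]: print(n,plane(c,uv,z).round(1))
```

```text
fin far x+102 [621.1 -94.4  46. ]
fin@210 [585.6 -95.5  46. ]
back x50 [570.  -96.5  16. ]
lip floor x-50 [ 469.1 -100.     3. ]
wall ends x-50 L [467.4 -64.1  16. ]
wall R [ 469.3 -136.2   16. ]
backL [568.6 -61.1  16. ]
backR [ 570.5 -132.    16. ]
```

Run:
```python
from h import *
t=cam("top");s=cam("scene")
for p in [(621.1,-94.4,46),(613.2,-86.6,46),(470,-100,3),(463.7,-92.6,3)]: print(p,proj(t,p).round(1),proj(s,p).round(1))
im,_=snap("top","top1"); crop(im,300,165,60,90,"t1c",6)
im,_=snap("scene","scene1"); crop(im,250,240,90,60,"s1c",6)
```

```text
(621.1, -94.4, 46) [330.8 173.5] [264.4 276.2]
(613.2, -86.6, 46) [327.5 177. ] [268.9 276.2]
(470, -100, 3) [334.3 239.8] [307.9 259.1]
(463.7, -92.6, 3) [331.3 242.5] [311.5 259.3]
```

View pics/top1.png

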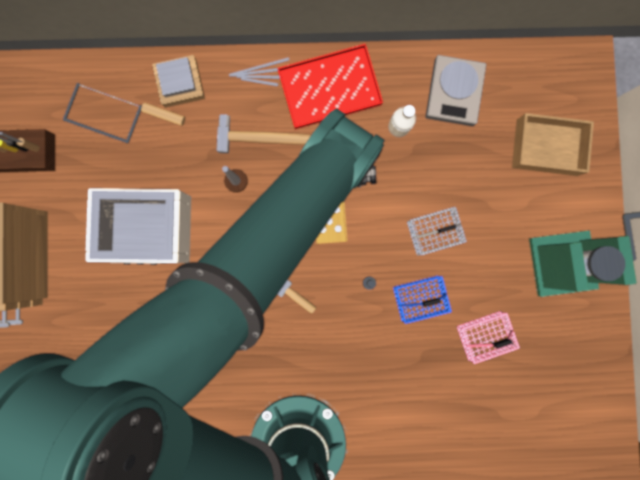

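View pics/s1c.png

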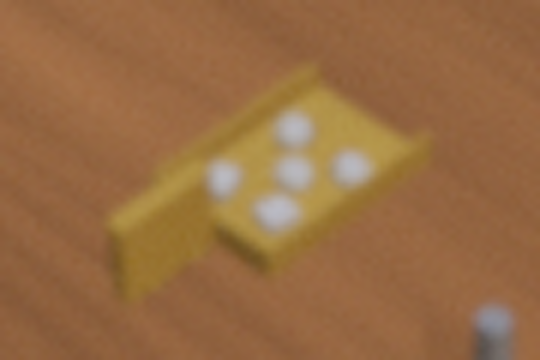

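Run:
```python
from h import *
s=cam("scene"); st=state(); print(proj(s,st["position"]), [proj(s,st["position"]+st["tcp_rot"]@np.array([a,0,-13])).round(1) for a in (-43,43)])
im=cv2.imread("pics/scene1.png"); crop(im,200,60,200,200,"s1d",4)
crop(im,200,60,200,150,"s1d",4)
```

```text
[278.07684201 218.19961914] [array([291. , 221.5]), array([265.1, 206. ])]
```

View pics/s1d.png

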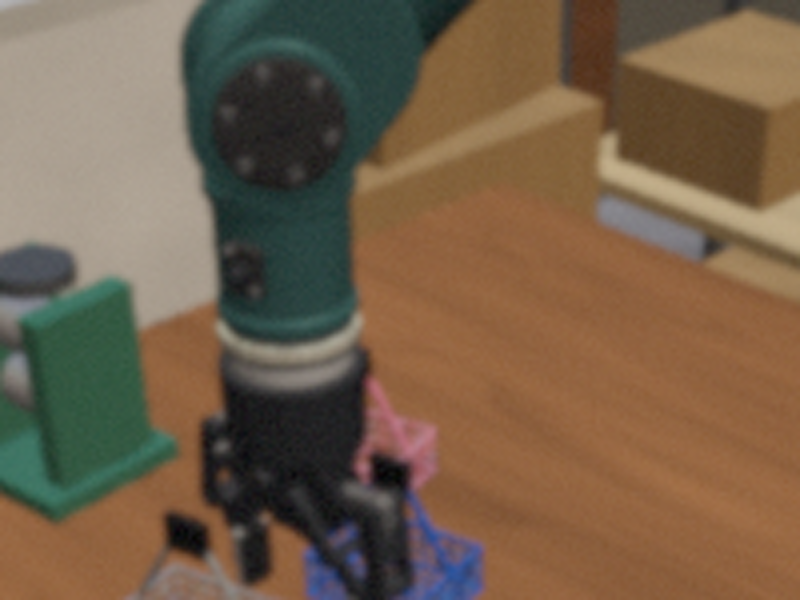

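Run:
```python
from h import *
im=cv2.imread("pics/scene1.png"); crop(im,240,160,80,75,"s1e",8)
```

```text
(no output)
```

View pics/s1e.png

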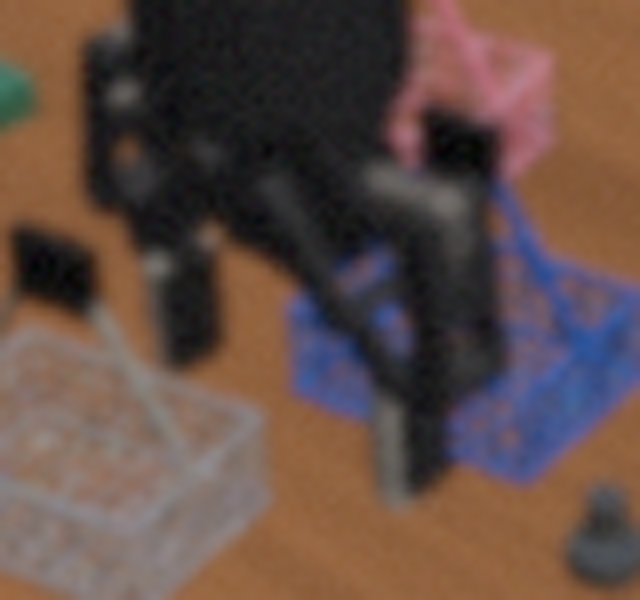

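Run:
```python
from h import *
s=state(); print(s["time"],s["position"],s["joint_velocities"].round(2))
im,c=snap("wrist","w2")
s=state(); print(s["time"],s["position"])
hsv=cv2.cvtColor(im,cv2.COLOR_BGR2HSV)
m=cv2.inRange(hsv,(20,120,90),(32,255,255)); m[:, :270]=0;m[:,385:]=0;m[:150]=0;m[335:]=0
for y in [155,158,160,162,164,166,168,210,216,218,220,222,224,230,310,314,316,318,320,322,324]:
    r=np.nonzero(m[y])[0]; print(y,(r.min(),r.max(),len(r)) if len(r) else None)
```

```text
2.3 [570.2073979  -88.13201445 200.19895845] [-2.52 -1.16 -2.89  1.83 -0.4   1.1   0.28]
2.35 [569.59266288 -85.85563251 199.9368341 ]
155 None
158 None
160 None
162 None
164 (np.int64(320), np.int64(327), 3)
166 (np.int64(318), np.int64(328), 11)
168 (np.int64(317), np.int64(328), 12)
210 (np.int64(318), np.int64(328), 11)
216 (np.int64(318), np.int64(328), 11)
218 (np.int64(317), np.int64(328), 12)
220 (np.int64(286), np.int64(359), 36)
222 (np.int64(284), np.int64(362), 79)
224 (np.int64(284), np.int64(363), 80)
230 (np.int64(284), np.int64(363), 80)
310 (np.int64(287), np.int64(361), 75)
314 (np.int64(287), np.int64(360), 74)
316 (np.int64(287), np.int64(360), 7)
318 (np.int64(287), np.int64(360), 6)
320 (np.int64(287), np.int64(360), 6)
322 (np.int64(288), np.int64(288), 1)
324 None
```

Run:
```python
from h import *
s=state(); print(s["position"],s["tcp_rot"].round(4))
c=cam("wrist",s); print(ray(c,(324.5,210)), plane(c,(324.5,210),46))
print(camera_model("wrist"))
```

```text
[569.59266288 -85.85563251 199.9368341 ] [[ 4.38e-02 -9.99e-01 -1.00e-03]
 [-9.99e-01 -4.38e-02 -1.00e-04]
 [ 1.00e-04  1.00e-03 -1.00e+00]]
(array([643.50256478, -82.51163442, 342.3492815 ]), array([-0.20443467, -0.01108048, -0.98278617])) [581.85734632 -85.85284036  46.        ]
{'mtx': array([[376.41268966,   0.        , 323.58901704],
       [  0.        , 376.41268966, 243.19933521],
       [  0.        ,   0.        ,   1.        ]]), 'T_tool_cam': array([[ 9.99999915e-01, -1.08349762e-04, -3.98365353e-04,
        -9.26040217e-02],
       [ 2.18561160e-04,  9.57570425e-01,  2.88199294e-01,
        -7.38432661e+01],
       [ 3.50236555e-04, -2.88199357e-01,  9.57570367e-01,
        -1.42486226e+02],
       [ 0.00000000e+00,  0.00000000e+00,  0.00000000e+00,
         1.00000000e+00]])}
```

```bash
for i in 1 2; do python3 - <<'E'
from h import *
for i in range(3):
    t=cam("top"); print(plane(t,(327.5,177),46).round(1), camera_model("wrist")["T_tool_cam"][:3,3].round(2), state()["position"].round(1))
w=cam("wrist")
for n,uv,z in [("fin far",(323.5,165.3),46),("fin210",(323.2,210),46),("back x50",(323.5,220.5),16),("lip floor x-50",(324,314.8),3),("wall ends x-50 L",(287,321.5),16),("wall R",(360.5,321.5),16)]: print(n,plane(w,uv,z).round(1))
E
done
```

```text
[613.2 -86.6  46. ] [-9.0000e-02 -7.3840e+01 -1.4249e+02] [569.6 -85.9 199.9]
[613.2 -86.6  46. ] [-9.0000e-02 -7.3840e+01 -1.4249e+02] [569.6 -85.9 199.9]
[613.2 -86.6  46. ] [-9.0000e-02 -7.3840e+01 -1.4249e+02] [569.6 -85.9 199.9]
fin far [617.  -83.5  46. ]
fin210 [581.8 -84.8  46. ]
back x50 [566.1 -85.7  16. ]
lip floor x-50 [466.4 -90.6   3. ]
wall ends x-50 L [464.5 -54.8  16. ]
wall R [ 467.6 -125.8   16. ]
[613.2 -86.6  46. ] [-9.0000e-02 -7.3840e+01 -1.4249e+02] [569.6 -85.9 199.9]
[613.2 -86.6  46. ] [-9.0000e-02 -7.3840e+01 -1.4249e+02] [569.6 -85.9 199.9]
[613.2 -86.6  46. ] [-9.0000e-02 -7.3840e+01 -1.4249e+02] [569.6 -85.9 199.9]
fin far [617.  -83.5  46. ]
fin210 [581.8 -84.8  46. ]
back x50 [566.1 -85.7  16. ]
lip floor x-50 [466.4 -90.6   3. ]
wall ends x-50 L [464.5 -54.8  16. ]
wall R [ 467.6 -125.8   16. ]
```

Run:
```python
from h import *
go([592,-86,80],Rdown(-87.5))
```

```text
t 2.35 pos [569.6 -85.9 199.9] F [-0.8  0.3  0.3] g 85.2
need w [ 0.001  -0.0001  0.0002] deg 0.1 cm [ 0.11 -2.25 11.99] dist mm 122.0
```

>>> servo_tool(increments=[0, 0, 0, 0, -0.6, 3.2, -1, 0, 0, 0, 0, -1.2, 6.4, -1, 0, 0, 0, 0, -1.8, 9.6, -1, 0, 0, 0, 0, -2.2, 12, -1, 0, 0, 0, 0, -2.2, 12, -1])

```text
time: 2.85
position: [589.6, -80.9, 77.3]
tcp_rot: [[0.049, -0.999, -0.006], [-0.999, -0.049, 0.003], [-0.003, 0.006, -1.0]]
wrist_force: [0.0, 0.7, 0.0]
grip_width: 85.2
```

Run:
```python
from h import *
go([592,-86,11.3],Rdown(-87.5))
im,c=snap("wrist","w3")
s=state(); print(s["position"],s["tcp_rot"][:,0])
```

```text
t 2.85 pos [589.6 -80.9  77.3] F [0.  0.7 0. ] g 85.2
need w [0.0063 0.0031 0.005 ] deg 0.5 cm [ 0.54 -0.25  6.6 ] dist mm 66.2
[590.52688743 -81.95043361  79.11999904] [ 0.04761731 -0.99886367 -0.00198968]
```

View pics/w3.png

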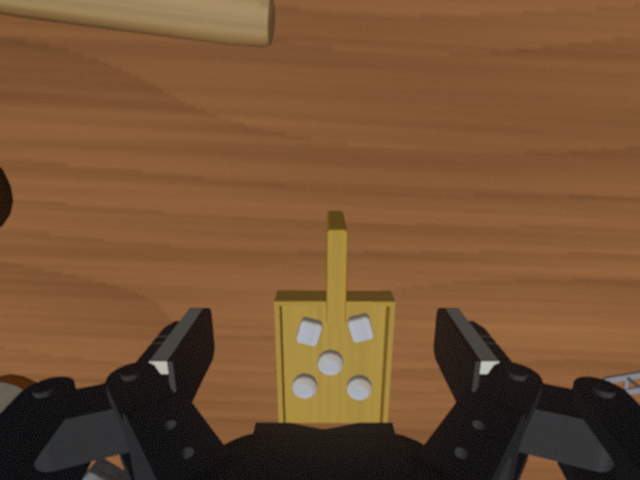

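Run:
```python
from h import *
im=cv2.imread("pics/w3.png"); hsv=cv2.cvtColor(im,cv2.COLOR_BGR2HSV)
m=cv2.inRange(hsv,(18,120,90),(32,255,255)); m[:, :270]=0;m[:,400:]=0;m[:200]=0
for y in [212,216,220,224,228,232,240,260,280,288]:
    r=np.nonzero(m[y])[0]; print(y,(r.min(),r.max(),len(r)) if len(r) else None)
s=state(); 
w=cam("wrist",s); print(s["position"])
for n,uv,z in [("fin far",(337,229.5),46),("fin280",(337,280),46),("foot far",(337,212),0)]: print(n,plane(w,uv,z).round(1))
```

```text
212 (np.int64(329), np.int64(339), 5)
216 (np.int64(328), np.int64(342), 14)
220 (np.int64(327), np.int64(341), 9)
224 (np.int64(327), np.int64(344), 16)
228 (np.int64(327), np.int64(345), 19)
232 (np.int64(327), np.int64(346), 20)
240 (np.int64(327), np.int64(346), 20)
260 (np.int64(326), np.int64(346), 21)
280 (np.int64(326), np.int64(346), 21)
288 (np.int64(326), np.int64(345), 20)
[590.52688743 -81.95043361  79.11999904]
fin far [618.6 -86.9  46. ]
fin280 [592.4 -88.4  46. ]
foot far [617.3 -88.4   0. ]
```

>>> servo_tool(increments=[0, 0, 0, 0.5, -0.1, 1, -1, 0, 0, 0, 0.6, -0.25, 2.5, -1, 0, 0, 0, 0.6, -0.25, 4, -1, 0, 0, 0, 0.6, -0.25, 5, -1, 0, 0, 0, 0.6, -0.25, 5, -1])

```text
time: 3.4
position: [593.3, -89.6, 28.6]
tcp_rot: [[0.045, -0.999, -0.003], [-0.999, -0.045, 0.001], [-0.001, 0.003, -1.0]]
wrist_force: [0.1, 0.5, -1.0]
grip_width: 85.6
```

Run:
```python
from h import *
go([593,-88,11.3],Rdown(-87.5))
im,c=snap("wrist","w4")
s=state(); print(s["position"],s["tcp_rot"][:,0])
```

```text
t 3.4 pos [593.3 -89.6  28.6] F [ 0.1  0.5 -1. ] g 85.6
need w [0.0031 0.0011 0.0012] deg 0.2 cm [-0.16  0.02  1.73] dist mm 17.3
[593.8558103  -89.96038316  29.36857187] [ 4.46155293e-02 -9.99004077e-01 -5.55579070e-04]
```

View pics/w4.png

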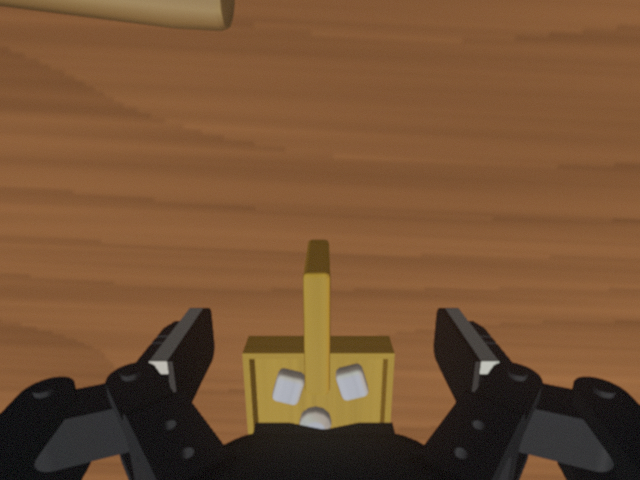

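>>> servo_tool(increments=[0, 0, 0, -0.15, 0, 0.9, -1, 0, 0, 0, -0.25, 0, 1.7, -1, 0, 0, 0, -0.25, 0, 1.7, -0.3, 0, 0, 0, -0.25, 0, 1.7, 0.4, 0, 0, 0, -0.25, 0, 1.7, 1])

```text
time: 3.95
position: [594.7, -87.7, 13.5]
tcp_rot: [[0.045, -0.999, 0.0], [-0.999, -0.045, -0.0], [0.0, -0.0, -1.0]]
wrist_force: [-0.4, 0.2, 0.4]
grip_width: 44.1
```

>>> servo_tool(increments=[0, 0, 0, 0, 0, 0, 1, 0, 0, 0, 0, 0, 0, 1, 0, 0, 0, 0, 0, 0, 1, 0, 0, 0, 0, 0, 0, 1, 0, 0, 0, 0, 0, 0, 1])

```text
time: 4.45
position: [594.9, -87.6, 13.7]
tcp_rot: [[0.045, -0.999, 0.001], [-0.999, -0.045, 0.0], [-0.0, -0.001, -1.0]]
wrist_force: [-0.2, 0.9, 3.0]
grip_width: 9.3
```

```bash
cat >> h.py <<'E'
LIP=np.array([0,129,10.7])
def pour(C,yaw,bx,zl,tilt,by=0):
    a=np.radians(yaw); L=np.array([C[0]+bx*np.cos(a)-by*np.sin(a),C[1]+bx*np.sin(a)+by*np.cos(a),zl]); R=Rdown(yaw-90,tilt)
    return L-R@LIP,R
E
python3 - <<'E'
from h import *
go([594,-87.6,90],Rdown(-87.5,-6))
for t in (-6,0,20,35): print(t,pour((482,-335),14.5,22,50,t)[0].round(1))
E
```

```text
t 4.45 pos [594.9 -87.6  13.7] F [-0.2  0.9  3. ] g 9.3
need w [-0.1055  0.      0.001 ] deg 6.0 cm [-0.01  0.08 -7.63] dist mm 76.3
-6 [ 628.6 -297.1   47.2]
0 [ 628.2 -297.2   60.7]
20 [ 617.1 -300.1  104.2]
35 [ 599.7 -304.6  132.8]
```

>>> servo_tool(increments=[0, 0, 0, 0, 0, -0.4, 1, 0, 0, 0, 0, 0, -1.2, 1, -0.02, 0, 0, 0, 0, -2.4, 1, -0.05, 0, 0, 0, 0, -3.6, 1, -0.08, 0, 0, 0, 0, -4.6, 1])

```text
time: 4.95
position: [594.2, -87.6, 60.2]
tcp_rot: [[0.045, -0.996, -0.081], [-0.999, -0.044, -0.004], [0.0, 0.081, -0.997]]
wrist_force: [0.8, -0.0, -2.5]
grip_width: 9.4
```

>>> servo_tool(increments=[-0.02, 0, 0, 0, 0, -1, 1, -0.03, 0, 0, 0, 0, -2, 1, -0.03, 0, 0, 0, 0, -2.8, 1, -0.03, 0, 0, 0, 0, -3.2, 1, -0.03, 0, 0, 0, 0, -3.2, 1])

```text
time: 5.45
position: [597.1, -87.6, 91.8]
tcp_rot: [[0.045, -0.993, -0.109], [-0.999, -0.044, -0.005], [0.0, 0.109, -0.994]]
wrist_force: [-0.3, -0.8, -1.6]
grip_width: 9.4
```

Run:
```python
from h import *
p,R=pour((482,-335),14.5,22,70,-6)
go(p,R)
im,c=snap("wrist","w5"); snap("top","top2")
```

```text
t 5.45 pos [597.1 -87.6  91.8] F [-0.3 -0.8 -1.6] g 9.4
need w [ 0.0044  0.0221 -0.2073] deg 11.9 cm [21.07 -2.47  2.21] dist mm 213.3
```

View pics/w5.png

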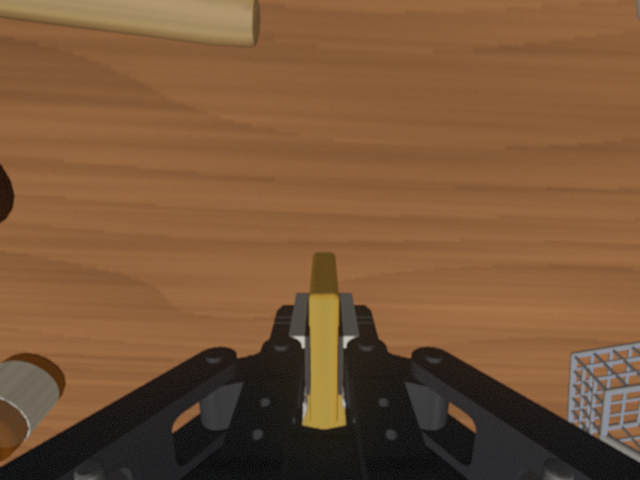

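>>> servo_tool(increments=[0, 0, -0.02, 1, -0.1, 0, 1, 0, 0, -0.05, 3, -0.4, 0.2, 1, 0, 0, -0.08, 6, -0.7, 0.4, 1, 0, 0, -0.12, 9, -1, 0.6, 1, 0, 0, -0.16, 12, -1.4, 0.8, 1])

```text
time: 6.05
position: [615.0, -208.8, 81.2]
tcp_rot: [[0.204, -0.973, -0.11], [-0.979, -0.205, -0.005], [-0.018, 0.109, -0.994]]
wrist_force: [0.0, 0.1, -2.1]
grip_width: 9.1
```

Run:
```python
from h import *
p,R=pour((482,-335),14.5,22,70,-6)
go(p,R)
snap("top","top3");snap("scene","scene3"); im,c=snap("wrist","w6")
```

```text
t 6.05 pos [ 615.  -208.8   81.2] F [ 0.   0.1 -2.1] g 9.1
need w [ 0.0043  0.0225 -0.0452] deg 2.9 cm [8.94 0.33 1.29] dist mm 90.4
```

View pics/w6.png

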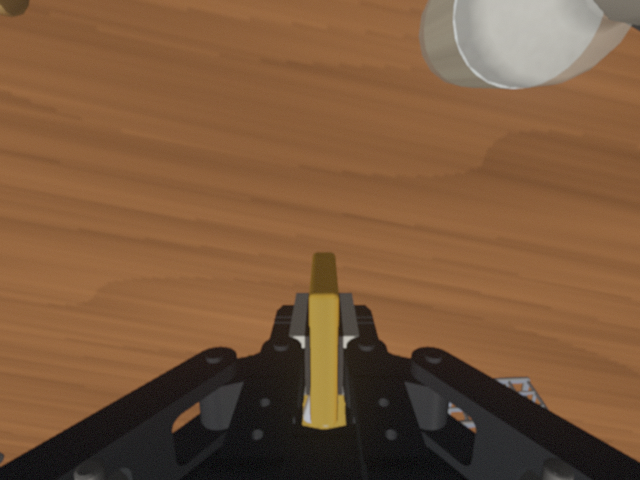

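View pics/top3.png

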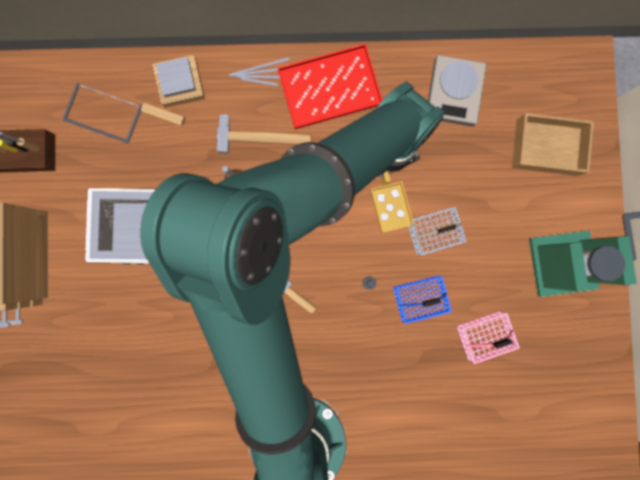

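View pics/scene3.png

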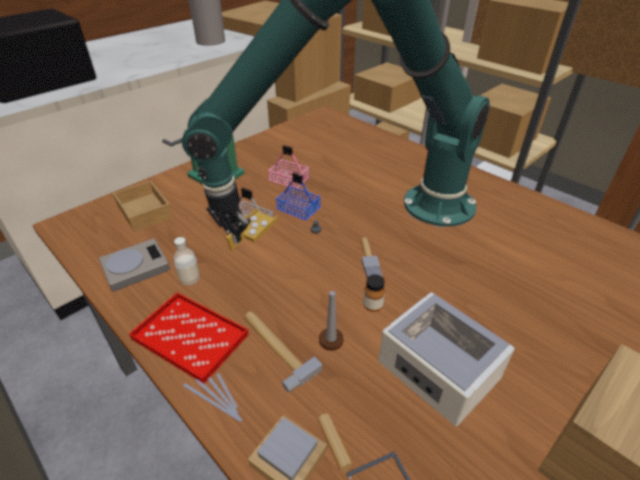

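>>> servo_tool(increments=[0, 0, -0.01, 1, 0, 0.2, 1, 0, 0, -0.02, 3, 0.1, 0.4, 1, 0, 0.01, -0.03, 5.5, 0.2, 0.8, 1, 0, 0.02, -0.04, 7.8, 0.3, 1.1, 1, 0, 0.02, -0.045, 8.9, 0.3, 1.3, 1])

```text
time: 6.7
position: [628.8, -296.9, 67.3]
tcp_rot: [[0.248, -0.963, -0.106], [-0.969, -0.246, -0.026], [-0.001, 0.109, -0.994]]
wrist_force: [1.1, -0.3, -2.2]
grip_width: 9.0
```

Run:
```python
from h import *
p,R=pour((482,-335),14.5,22,70,-6)
go(p,R)
im,c=snap("top","top4"); crop(im,360,170,130,100,"t4c",6); s=state(); print(s["position"])
print("lip pred px",proj(c,s["position"]+s["tcp_rot"]@LIP), "arch grip", [proj(c,(482+a*.25,-335-a*.968,108)).round(1) for a in(-18,18)])
```

```text
t 6.7 pos [ 628.8 -296.9   67.3] F [ 1.1 -0.3 -2.2] g 9.0
need w [ 0.0042  0.0014 -0.0026] deg 0.3 cm [0.01 0.02 0.02] dist mm 0.3
[ 628.78186636 -298.5785077    67.28312097]
lip pred px [437.71993121 220.70568684] arch grip [array([436.7, 231.3]), array([452.6, 226.7])]
```

View pics/t4c.png

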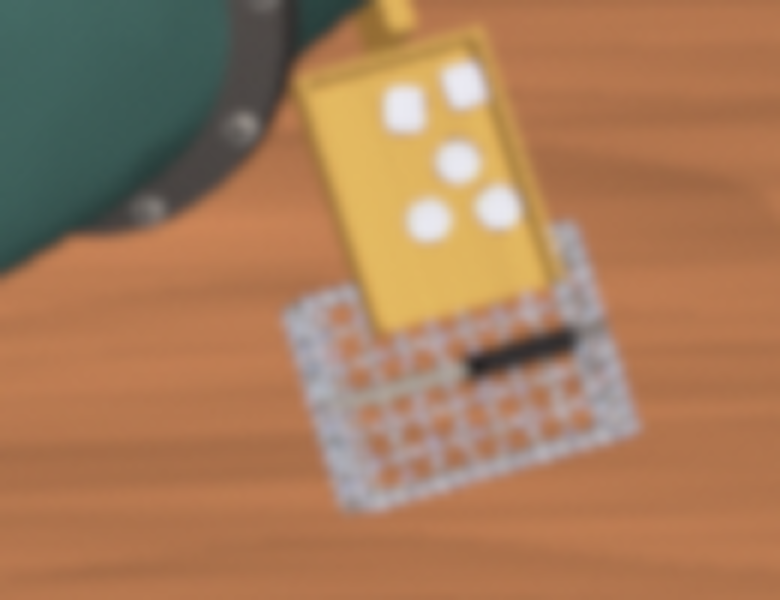

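Run:
```python
from h import *
c=cam("top")
for z in (108,123): print(plane(c,(447.2,229),z).round(1))
C=(483,-339.5)
for z,t in ((52,-6),(50,10),(48,20)):
  p,R=pour(C,14.5,22,z,t); print(z,t); go(p,R)
```

```text
[ 481.9 -340.5  108. ]
[ 481.  -336.3  123. ]
52 -6
t 6.75 pos [ 628.8 -298.6   67.3] F [ 0.4 -1.5 -1.3] g 9.4
need w [ 0.004  -0.     -0.0042] deg 0.3 cm [ 0.31 -0.2   1.8 ] dist mm 18.4
50 10
t 6.75 pos [ 628.8 -298.6   67.3] F [ 0.4 -1.5 -1.3] g 9.4
need w [ 0.2833 -0.0006 -0.0042] deg 16.2 cm [ 0.31  0.59 -1.51] dist mm 16.5
48 20
t 6.75 pos [ 628.8 -298.6   67.3] F [ 0.4 -1.5 -1.3] g 9.4
need w [ 0.4578 -0.001  -0.0041] deg 26.2 cm [ 0.32  1.55 -3.34] dist mm 37.0
```

>>> servo_tool(increments=[0.04, 0, 0, 0.3, -0.1, 0.6, 1, 0.1, 0, 0, 0.3, 0, 0.4, 1, 0.16, 0, 0, 0.3, 0.1, -0.1, 1, 0.22, 0, 0, 0.3, 0.35, -0.8, 1, 0.28, 0, 0, 0.3, 0.6, -1.5, 1])

```text
time: 7.25
position: [625.6, -297.2, 83.3]
tcp_rot: [[0.25, -0.954, 0.166], [-0.968, -0.246, 0.047], [-0.004, -0.173, -0.985]]
wrist_force: [-0.3, -0.1, -1.9]
grip_width: 9.1
```

Run:
```python
from h import *
s=state()
print("lip",s["position"]+s["tcp_rot"]@LIP)
C=(483,-339.5)
for z,t in ((48,20),(46,30),(46,38)):
  p,R=pour(C,14.5,22,z,t); print(z,t); go(p,R)
im,c=snap("top","top5"); crop(im,360,170,130,100,"t5c",6)
```

```text
lip [ 504.36794258 -328.34085337   50.43840275]
48 20
t 7.25 pos [ 625.6 -297.2   83.3] F [-0.3 -0.1 -1.9] g 9.1
need w [ 0.1755  0.0034 -0.0014] deg 10.1 cm [ 0.52  0.57 -2.02] dist mm 21.7
46 30
t 7.25 pos [ 625.6 -297.2   83.3] F [-0.3 -0.1 -1.9] g 9.1
need w [ 0.35    0.0033 -0.0017] deg 20.1 cm [ 0.51  1.37 -3.95] dist mm 42.1
46 38
t 7.25 pos [ 625.6 -297.2   83.3] F [-0.3 -0.1 -1.9] g 9.1
need w [ 0.4896  0.0032 -0.0019] deg 28.1 cm [ 0.51  2.24 -5.53] dist mm 59.9
```

View pics/t5c.png

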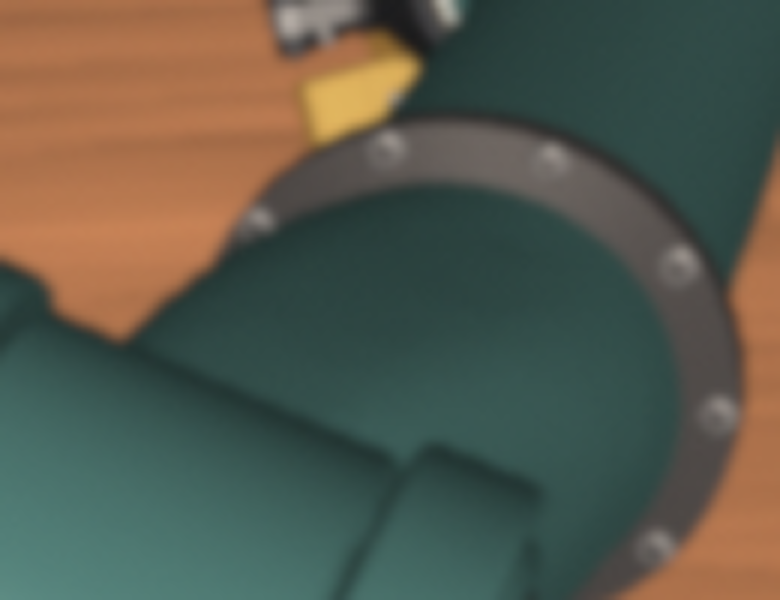

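>>> servo_tool(increments=[0.04, 0, 0, 0.1, 0.1, -0.4, 1, 0.08, 0, 0, 0.3, 0.2, -0.8, 1, 0.12, 0, 0, 0.4, 0.35, -1.2, 1, 0.155, 0, 0, 0.4, 0.45, -1.6, 1, 0.19, 0, 0, 0.4, 0.6, -2, 1])

```text
time: 7.8
position: [617.8, -303.9, 101.7]
tcp_rot: [[0.25, -0.906, 0.343], [-0.968, -0.232, 0.092], [-0.004, -0.355, -0.935]]
wrist_force: [-0.4, 0.0, -1.7]
grip_width: 9.2
```

Run:
```python
from h import *
s=state()
print("lip",s["position"]+s["tcp_rot"]@LIP, s["joints"].round(1))
C=(483,-339.5)
for z,t in ((46,30),(46,38)):
  p,R=pour(C,14.5,22,z,t); print(z,t); go(p,R)
im,c=snap("scene","scene5"); crop(im,200,150,130,100,"s5c",6)
```

```text
lip [ 504.61414346 -332.86119256   45.99552781] [ 24.2  37.3   6.4 113.  -52.8  23.    1.2]
46 30
t 7.8 pos [ 617.8 -303.9  101.7] F [-0.4  0.  -1.7] g 9.2
need w [ 0.1611  0.0029 -0.0022] deg 9.2 cm [ 0.07  0.39 -2.08] dist mm 21.2
46 38
t 7.8 pos [ 617.8 -303.9  101.7] F [-0.4  0.  -1.7] g 9.2
need w [ 0.3008  0.0028 -0.0024] deg 17.2 cm [ 0.06  0.95 -3.8 ] dist mm 39.1
```

View pics/s5c.png

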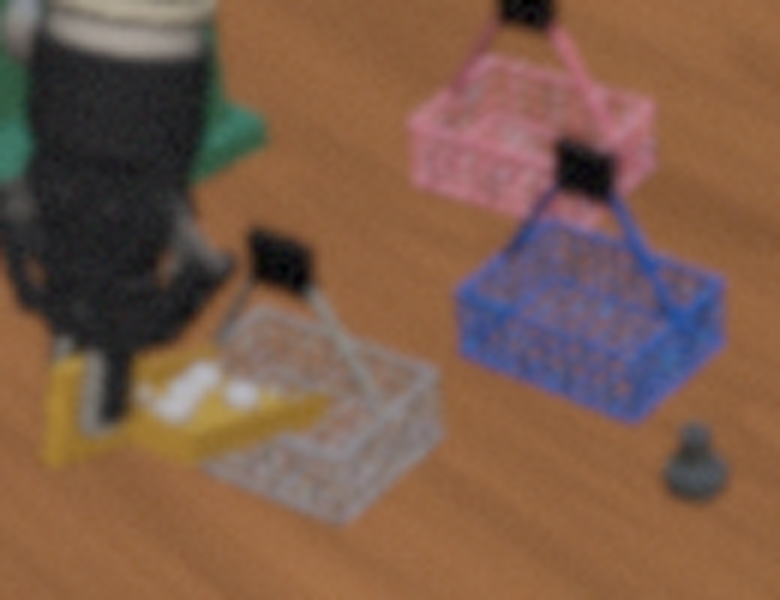

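>>> servo_tool(increments=[0.035, 0, 0, 0, 0.1, -0.4, 1, 0.07, 0, 0, 0, 0.2, -0.8, 1, 0.1, 0, 0, 0, 0.25, -1.2, 1, 0.13, 0, 0, 0, 0.3, -1.7, 1, 0.16, 0, 0, 0, 0.4, -2.1, 1])

```text
time: 8.35
position: [607.4, -307.2, 120.1]
tcp_rot: [[0.249, -0.839, 0.483], [-0.968, -0.215, 0.127], [-0.003, -0.499, -0.866]]
wrist_force: [-0.3, -0.9, -1.2]
grip_width: 9.0
```

Run:
```python
from h import *
s=state()
print("lip",s["position"]+s["tcp_rot"]@LIP, s["joints"].round(1))
C=(483,-339.5)
for z,t in ((46,38),):
  p,R=pour(C,14.5,22,z,t); print(z,t); go(p,R)
im,c=snap("scene","scene6"); crop(im,200,150,130,100,"s6c",6)
```

```text
lip [ 504.29123094 -333.55976422   46.47359491] [ 41.2  35.9 -12.  117.1 -66.2  16.   19.8]
46 38
t 8.35 pos [ 607.4 -307.2  120.1] F [-0.3 -0.9 -1.2] g 9.0
need w [ 0.1405  0.0016 -0.0024] deg 8.1 cm [ 0.01  0.31 -1.76] dist mm 17.9
```

View pics/s6c.png

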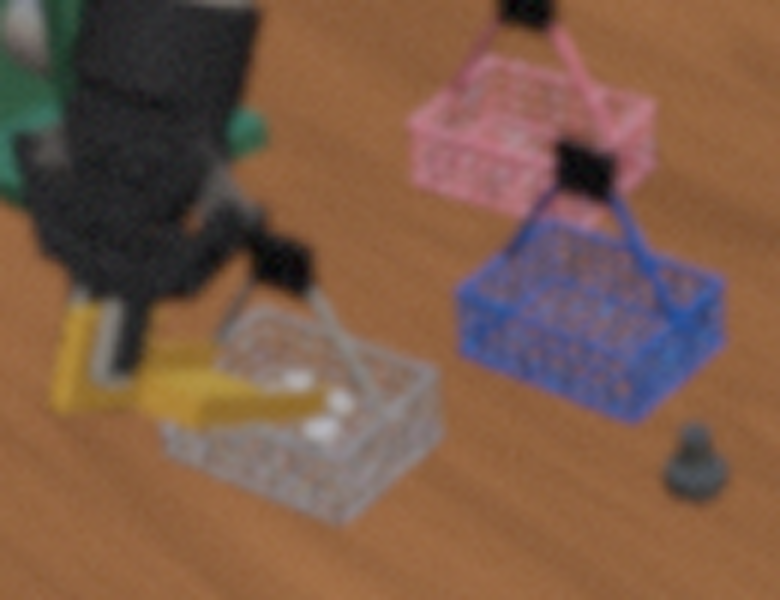

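>>> servo_tool(increments=[0, 0, 0, 0, 0, 0, 1, 0.03, 0, 0, 0, 0.1, -0.4, 1, 0.06, 0, 0, 0, 0.15, -0.8, 1, 0.1, 0, 0, 0, 0.2, -1.3, 1, 0.14, 0, 0, 0, 0.3, -1.8, 1])

```text
time: 8.9
position: [597.0, -309.8, 134.4]
tcp_rot: [[0.25, -0.763, 0.595], [-0.968, -0.197, 0.155], [-0.001, -0.615, -0.788]]
wrist_force: [-0.1, 0.4, -2.7]
grip_width: 9.1
```

Run:
```python
from h import *
s=state()
print("lip",s["position"]+s["tcp_rot"]@LIP, s["joints"].round(1),s["position"],s["wrist_force"])
im,c=snap("scene","scene7"); crop(im,200,150,130,100,"s7c",6)
snap("top","top7")
```

```text
lip [ 504.84959109 -333.49580463   46.57592493] [ 61.   39.4 -34.7 120.2 -83.3   8.   43.5] [ 596.95451221 -309.79945827  134.38626985] [-0.13867423  0.37001838 -2.71458785]
```

View pics/s7c.png

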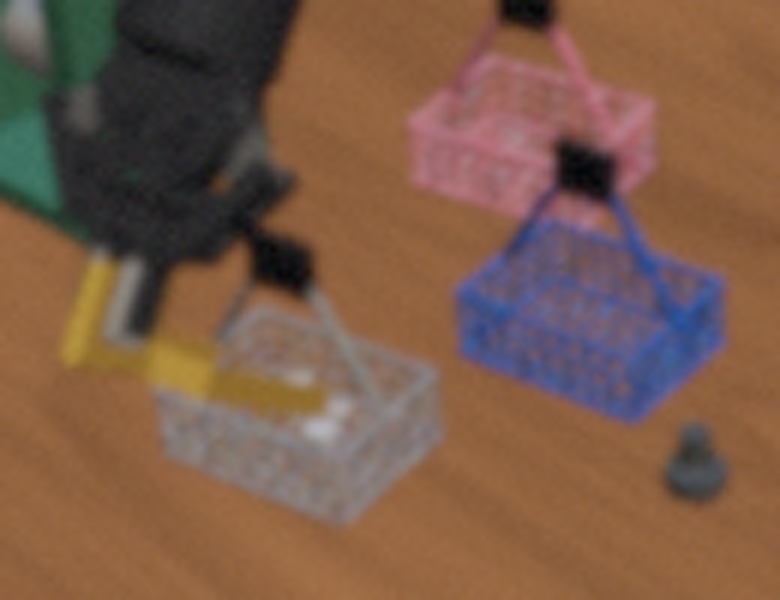

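View pics/top7.png

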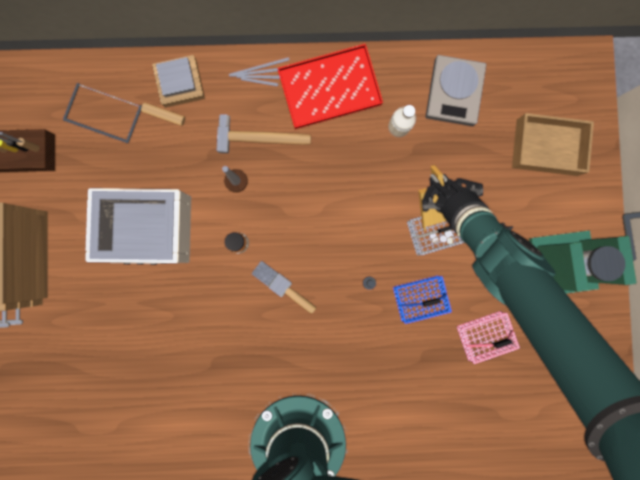

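Run:
```python
from h import *
im=cv2.imread("pics/top7.png"); crop(im,390,160,90,100,"t7c",6)
s=state(); print(s["joints"].round(1))
C=(483,-339.5)
p,R=pour(C,14.5,24,60,15);go(p,R)
```

```text
[ 61.3  39.5 -34.6 120.3 -83.1   8.   43.2]
t 9.0 pos [ 593.9 -312.6  132.7] F [-0.2 -1.4 -2.5] g 9.1
need w [-0.3986  0.0013 -0.0089] deg 22.8 cm [-0.18 -0.73  4.23] dist mm 43.0
```

View pics/t7c.png

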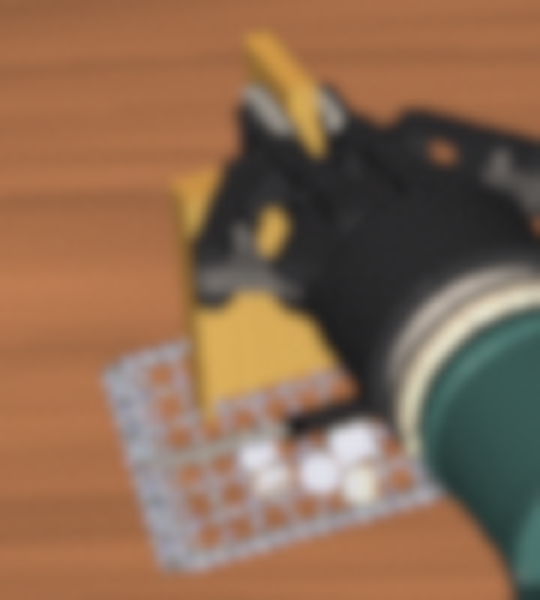

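>>> servo_tool(increments=[-0.06, 0, 0, 0, -0.2, 0.2, 1, -0.14, 0, 0, 0, -0.4, 1, 1, -0.22, 0, 0, 0, -0.6, 2, 1, -0.3, 0, 0, 0, -0.7, 3, 1, -0.38, 0, 0, 0, -0.7, 4, 1])

```text
time: 9.5
position: [626.9, -301.2, 108.8]
tcp_rot: [[0.251, -0.931, 0.265], [-0.968, -0.242, 0.069], [0.0, -0.274, -0.962]]
wrist_force: [-0.1, -0.4, -2.2]
grip_width: 9.2
```

Run:
```python
from h import *
s=state(); print(s["joints"].round(1),"lip",s["position"]+s["tcp_rot"]@LIP)
C=(483,-339.5)
p,R=pour(C,14.5,24,75,0);go(p,R)
p,R=pour(C,2.5,20,75,0);print(p)
```

```text
[ 16.5  37.9  14.6 110.  -44.9  28.1  -9. ] lip [ 509.63027509 -331.59381467   63.10970996]
t 9.5 pos [ 626.9 -301.2  108.8] F [-0.1 -0.4 -2.2] g 9.2
need w [-2.777e-01 -2.000e-04  8.000e-04] deg 15.9 cm [0.11 0.24 2.33] dist mm 23.5
[ 631.85818502 -333.00071128   85.7       ]
```

>>> servo_tool(increments=[-0.07, 0, 0, 0, 0.1, 0.5, 1, -0.14, 0, 0, -1, 0.1, 1, 1, -0.21, 0, 0, -3, 0.2, 1.6, 1, -0.275, 0, 0, -6, 0.2, 2.2, 1, -0.275, 0, 0, -10, 0.2, 2.2, 1])

```text
time: 10.0
position: [608.2, -202.1, 86.0]
tcp_rot: [[0.253, -0.968, 0.006], [-0.968, -0.253, -0.001], [0.003, -0.006, -1.0]]
wrist_force: [0.6, 1.3, -1.8]
grip_width: 9.4
```

Run:
```python
from h import *
s=state(); print(s["joints"].round(1),"lip",s["position"]+s["tcp_rot"]@LIP)
go([594,-87.6,60],Rdown(-87.5))
```

```text
[ -5.2  41.9  29.3 109.9 -33.4  36.5 -30.1] lip [ 483.46211366 -234.76387682   74.5697513 ]
t 10.0 pos [ 608.2 -202.1   86. ] F [ 0.6  1.3 -1.8] g 9.4
need w [-0.0062 -0.002   0.2119] deg 12.1 cm [-11.45  -1.51   2.58] dist mm 118.3
```

>>> servo_tool(increments=[0, 0, 0.04, -2.5, -0.3, 0.4, 1, 0, 0, 0.09, -5.5, -0.7, 1, 1, 0, 0, 0.14, -8.5, -1.1, 1.6, 1, 0, 0, 0.18, -10.5, -1.4, 2.2, 1, -0.006, -0.002, 0.21, -11.4, -1.5, 2.6, 1])

```text
time: 10.5
position: [590.9, -84.9, 60.3]
tcp_rot: [[0.046, -0.999, -0.002], [-0.999, -0.046, 0.006], [-0.006, 0.002, -1.0]]
wrist_force: [0.0, -0.1, -2.4]
grip_width: 9.0
```

Run:
```python
from h import *
go([594,-87.6,15],Rdown(-87.5))
```

```text
t 10.5 pos [590.9 -84.9  60.3] F [ 0.  -0.1 -2.4] g 9.0
need w [0.0018 0.006  0.0022] deg 0.4 cm [ 0.31 -0.3   4.53] dist mm 45.5
```

>>> servo_tool(increments=[0, 0, 0, 0.2, -0.2, 1, 1, 0, 0, 0, 0.3, -0.3, 2.2, 1, 0, 0, 0, 0.3, -0.3, 3.3, 1, 0, 0, 0, 0.3, -0.3, 4.2, 1, 0, 0, 0, 0.3, -0.3, 4.4, 1])

```text
time: 11.0
position: [592.5, -94.2, 14.4]
tcp_rot: [[0.039, -0.999, -0.003], [-0.999, -0.039, 0.005], [-0.005, 0.002, -1.0]]
wrist_force: [0.3, 0.2, -1.4]
grip_width: 9.1
```

Run:
```python
from h import *
go([594,-87.6,13.5],Rdown(-87.5))
```

```text
t 11.0 pos [592.5 -94.2  14.4] F [ 0.3  0.2 -1.4] g 9.1
need w [ 0.0023  0.0054 -0.0043] deg 0.4 cm [-0.65 -0.17  0.09] dist mm 6.8
```

>>> servo_tool(increments=[0, 0, 0, 0, 0, 0.05, 1, 0, 0, 0, 0, 0, 0.1, 1, 0, 0, 0, 0, 0, 0.15, 1, 0, 0, 0, 0, 0, 0.15, 1, 0, 0, 0, 0, 0, 0.15, 1])

```text
time: 11.5
position: [593.7, -93.4, 14.6]
tcp_rot: [[0.041, -0.999, 0.0], [-0.999, -0.041, 0.005], [-0.005, -0.001, -1.0]]
wrist_force: [-0.1, 0.8, -1.1]
grip_width: 9.0
```

>>> servo_tool(increments=[0, 0, 0, 0, 0, 0.05, 1, 0, 0, 0, 0, 0, 0.1, 1, 0, 0, 0, 0, 0, 0.15, 1, 0, 0, 0, 0, 0, 0.15, 1, 0, 0, 0, 0, 0, 0.15, 1])

```text
time: 12.0
position: [593.8, -93.3, 13.7]
tcp_rot: [[0.041, -0.999, 0.0], [-0.999, -0.041, 0.006], [-0.006, -0.001, -1.0]]
wrist_force: [-0.9, 0.7, 6.4]
grip_width: 9.0
```

Run:
```python
from h import *
go([594,-87.6,13.5],Rdown(-87.5))
im,c=snap("scene","scene8"); crop(im,240,220,110,80,"s8c",6)
im,c=snap("top","top8"); crop(im,300,160,180,100,"t8c",4)
```

```text
t 12.0 pos [593.8 -93.3  13.7] F [-0.9  0.7  6.4] g 9.0
need w [-0.0007  0.0059 -0.0027] deg 0.4 cm [-0.57 -0.05  0.03] dist mm 5.7
```

View pics/s8c.png

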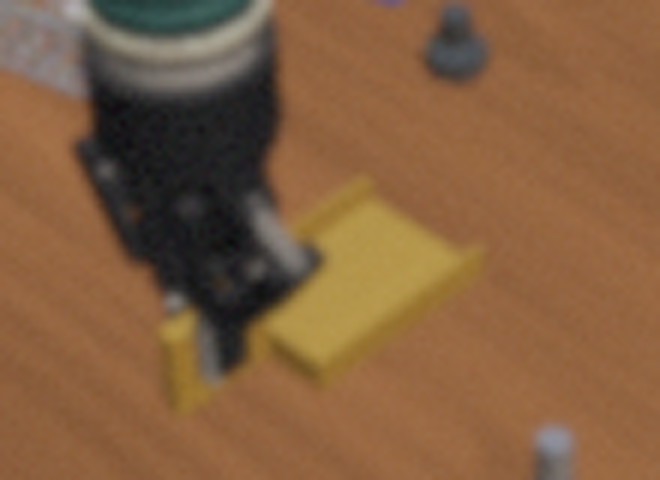

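View pics/t8c.png

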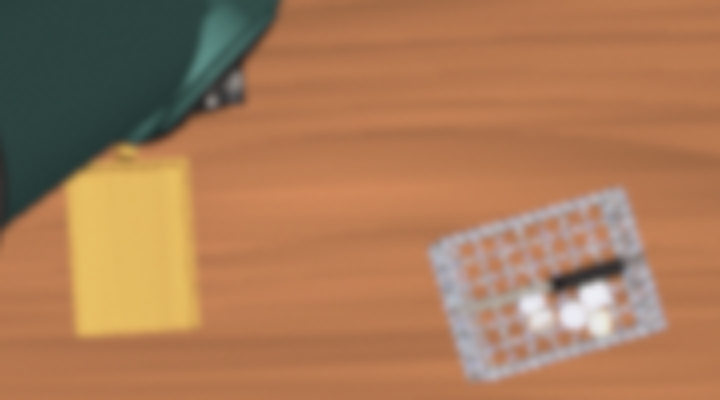

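>>> servo_tool(increments=[0, 0, 0, 0, 0, 0, 0.5, 0, 0, 0, 0, 0, 0, -0.2, 0, 0, 0, 0, 0, 0, -0.6, 0, 0, 0, 0, 0, 0, -1, 0, 0, 0, 0, 0, -0.2, -1])

```text
time: 12.6
position: [593.3, -93.4, 14.6]
tcp_rot: [[0.041, -0.999, -0.001], [-0.999, -0.041, 0.005], [-0.005, 0.001, -1.0]]
wrist_force: [-0.7, 0.1, -0.6]
grip_width: 78.3
```

>>> servo_tool(increments=[0, 0, 0, 0, 0, -1.5, -1, 0, 0, 0, 0, 0, -4, -1, 0, 0, 0, 0, 0, -8, -1, 0, 0, 0, 0, 0, -12, -1, 0, 0, 0, 0, 0, -16, -1])

```text
time: 13.1
position: [593.2, -94.5, 177.2]
tcp_rot: [[0.04, -0.999, 0.0], [-0.999, -0.04, 0.005], [-0.005, -0.0, -1.0]]
wrist_force: [0.5, 0.8, -0.9]
grip_width: 85.2
```

Run:
```python
from h import *
go([482,-339,200],Rdown(14.5))
s=state();print(s["joints"].round(1))
im,c=snap("wrist","w9")
```

```text
t 13.1 pos [593.2 -94.5 177.2] F [ 0.5  0.8 -0.9] g 85.2
need w [-0.0046  0.0034 -1.7837] deg 102.2 cm [23.98 12.09 -2.4 ] dist mm 269.6
[-22.6  34.5  40.1 112.3 -31.7  44.6 -51.7]
```

View pics/w9.png

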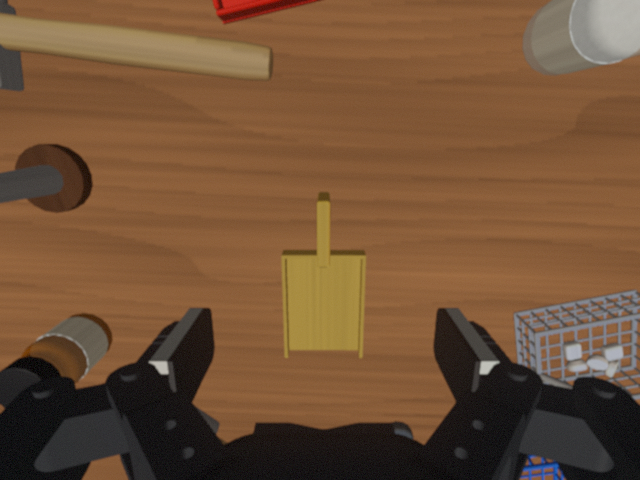

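>>> servo_tool(increments=[0, 0, -0.12, 1.5, 0.8, -0.3, -1, 0, 0, -0.24, 3.2, 1.6, -0.6, -1, 0, 0, -0.36, 4.8, 2.4, -1, -1, 0, 0, -0.48, 6.4, 3.2, -1.5, -1, 0, 0, -0.6, 8, 4, -2, -1])

```text
time: 13.65
position: [556.3, -176.8, 195.4]
tcp_rot: [[0.601, -0.799, 0.0], [-0.799, -0.601, 0.005], [-0.004, -0.003, -1.0]]
wrist_force: [0.0, -0.6, -0.6]
grip_width: 85.2
```

>>> servo_tool(increments=[0, 0, -0.12, 0.9, 1.6, -0.1, -1, 0, 0, -0.24, 1.7, 3.2, -0.3, -1, 0, 0, -0.36, 2.6, 4.7, -0.4, -1, 0, 0, -0.48, 3.5, 6.3, -0.4, -1, 0, 0, -0.6, 4.3, 7.8, -0.4, -1])

```text
time: 14.15
position: [519.3, -258.3, 198.9]
tcp_rot: [[0.947, -0.32, 0.0], [-0.32, -0.947, 0.004], [-0.001, -0.004, -1.0]]
wrist_force: [-0.8, -0.2, 0.7]
grip_width: 85.6
```

Run:
```python
from h import *
go([482,-339,200],Rdown(14.5))
s=state();print(s["joints"].round(1))
```

```text
t 14.15 pos [ 519.3 -258.3  198.9] F [-0.8 -0.2  0.7] g 85.6
need w [-4.400e-03 -3.000e-04 -5.791e-01] deg 33.2 cm [-0.95  8.84 -0.15] dist mm 89.0
[  6.5  27.2  21.4 113.5 -14.8  42.   18.2]
```

>>> servo_tool(increments=[-0.004, 0, -0.14, -0.2, 2.2, 0, -1, -0.004, 0, -0.28, -0.4, 4.4, 0, -1, -0.004, 0, -0.42, -0.7, 6.6, -0.1, -1, -0.004, 0, -0.58, -1, 8.8, -0.1, -1, -0.004, 0, -0.58, -1, 8.8, -0.1, -1])

```text
time: 14.65
position: [479.2, -341.4, 199.6]
tcp_rot: [[0.97, 0.242, -0.001], [0.242, -0.97, -0.002], [-0.001, 0.002, -1.0]]
wrist_force: [-0.7, -0.6, 0.3]
grip_width: 85.3
```

Run:
```python
from h import *
go([482,-339,200],Rdown(14.5))
im,c=snap("wrist","w10"); s=state(); print(s["position"],np.degrees(np.arctan2(s["tcp_rot"][1,0],s["tcp_rot"][0,0])))
```

```text
t 14.65 pos [ 479.2 -341.4  199.6] F [-0.7 -0.6  0.3] g 85.3
need w [ 0.0015  0.001  -0.0088] deg 0.5 cm [ 0.33 -0.17 -0.04] dist mm 3.7
[ 480.50339438 -339.18975235  199.35463317] 14.009157299812474
```

View pics/w10.png

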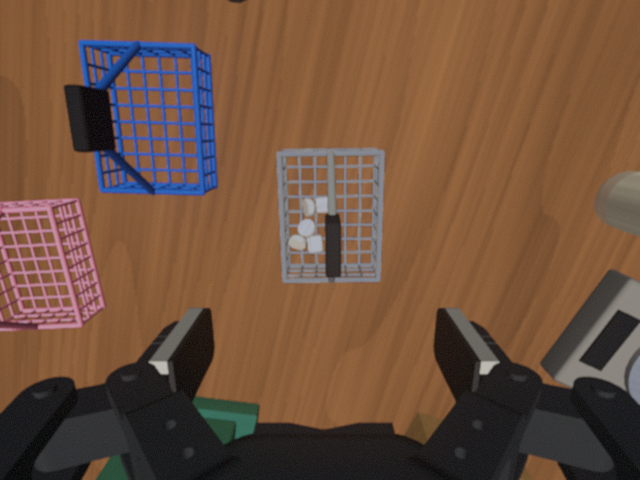

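Run:
```python
from h import *
im=cv2.imread("pics/w10.png"); crop(im,260,130,140,165,"w10c",3.6)
s=state();c=cam("wrist",s)
g=im[:,:,:].max(axis=2); m=(g<60).astype(np.uint8); m[:,:300]=0;m[:,370:]=0;m[:200]=0;m[290:]=0
k=np.argwhere(m)[:,::-1].astype(np.float32); r=cv2.minAreaRect(k); print(r,len(k))
b=cv2.boxPoints(r); print(b.round(1)); print([plane(c,p,123).round(1) for p in b])
P=[plane(c,p,40)[:2] for p in [(277.5,150),(384,149.5),(381,281.5),(281.5,282)]]; print(np.round(P,1),np.mean(P,0))
for i in range(4): d=P[(i+1)%4]-P[i]; print(np.linalg.norm(d).round(1),np.degrees(np.arctan2(d[1],d[0])).round(1))
```

```text
((332.5, 245.5), (61.0, 13.0), 90.0) 844
[[326. 215.]
 [339. 215.]
 [339. 276.]
 [326. 276.]]
[array([ 476.3, -314.4,  123. ]), array([ 483.8, -312.5,  123. ]), array([ 493.6, -350.1,  123. ]), array([ 485.7, -352. ,  123. ])]
[[ 431.9 -291. ]
 [ 512.3 -270.5]
 [ 541.5 -377.3]
 [ 458.3 -398.6]] [ 486.00071947 -334.35112762]
83.0 14.3
110.8 -74.7
85.9 -165.7
110.8 103.8
```

View pics/w10c.png

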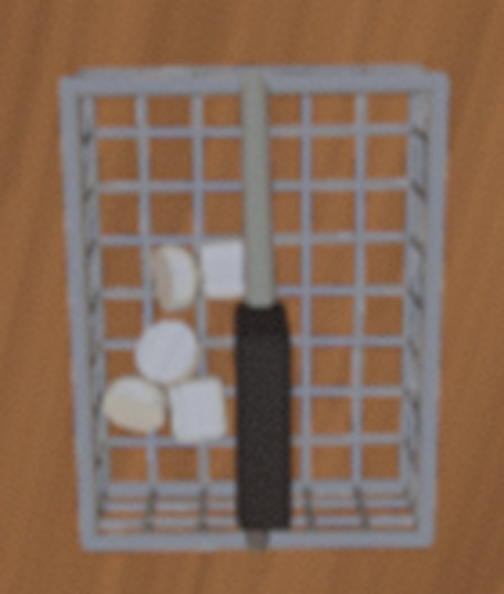

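Run:
```python
from h import *
go([485,-335,145],Rdown(14.4))
```

```text
t 14.7 pos [ 480.5 -339.2  199.4] F [ 0.4  0.  -0.1] g 85.4
need w [-0.0001  0.0001 -0.0068] deg 0.4 cm [ 0.54 -0.3   5.44] dist mm 54.7
```

>>> servo_tool(increments=[0, 0, -0.003, 0.3, -0.1, 1.5, -1, 0, 0, -0.006, 0.5, -0.3, 3.5, -1, 0, 0, -0.006, 0.5, -0.3, 5, -1, 0, 0, -0.006, 0.5, -0.3, 5.4, -1, 0, 0, -0.006, 0.5, -0.3, 5.4, -1])

```text
time: 15.2
position: [486.3, -331.1, 143.3]
tcp_rot: [[0.967, 0.255, -0.002], [0.255, -0.967, 0.003], [-0.002, -0.003, -1.0]]
wrist_force: [0.5, 0.4, 0.1]
grip_width: 85.5
```

Run:
```python
from h import *
go([485,-335,91],Rdown(14.4))
im,c=snap("wrist","w11"); s=state(); c=cam("wrist",s); print(s["position"],np.degrees(np.arctan2(s["tcp_rot"][1,0],s["tcp_rot"][0,0])))
g=im.max(axis=2); m=(g<60).astype(np.uint8); m[:,:300]=0;m[:,370:]=0;m[:200]=0;m[400:]=0
m=cv2.morphologyEx(m,cv2.MORPH_OPEN,np.ones((5,5)))
k=np.argwhere(m)[:,::-1].astype(np.float32); r=cv2.minAreaRect(k); print(r,len(k)); b=cv2.boxPoints(r); print([plane(c,p,123).round(1) for p in b])
```

```text
t 15.2 pos [ 486.3 -331.1  143.3] F [0.5 0.4 0.1] g 85.5
need w [-0.0033  0.0016  0.0061] deg 0.4 cm [-0.21  0.36  5.23] dist mm 52.5
[ 486.63184974 -331.82716909  144.16487948] 14.725899928806413
((316.0, 295.0), (80.0, 18.0), 90.0) 1476
[array([ 475. , -315.7,  123. ]), array([ 483. , -313.6,  123. ]), array([ 493.5, -353.5,  123. ]), array([ 485. , -355.7,  123. ])]
```

View pics/w11.png

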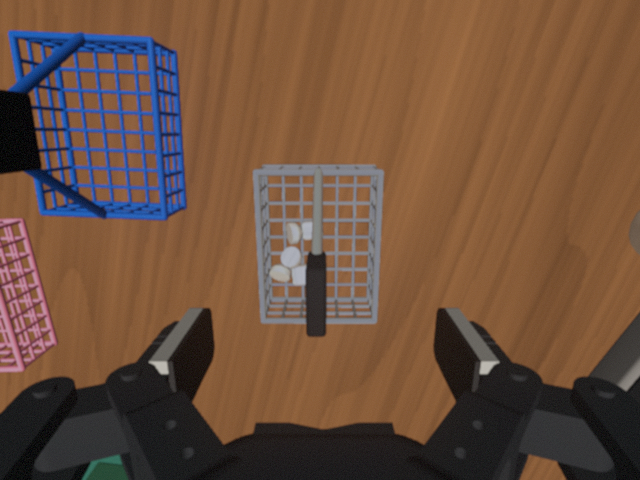

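>>> servo_tool(increments=[0, 0, 0.003, -0.2, 0.1, 1.5, -1, 0, 0, 0.005, -0.3, 0.2, 3.5, -1, 0, 0, 0.005, -0.3, 0.2, 4.8, -1, 0, 0, 0.005, -0.3, 0.2, 5.3, -1, 0, 0, 0.005, -0.3, 0.2, 5.3, -0.5])

```text
time: 15.75
position: [483.7, -335.2, 91.2]
tcp_rot: [[0.969, 0.249, -0.001], [0.249, -0.969, 0.002], [-0.0, -0.002, -1.0]]
wrist_force: [0.8, 0.1, 0.3]
grip_width: 73.5
```

Run:
```python
from h import *
go([484.3,-334.6,91],Rdown(14.4))
im,c=snap("wrist","w12")
```

```text
t 15.75 pos [ 483.7 -335.2   91.2] F [0.8 0.1 0.3] g 73.5
need w [-0.0019  0.0005 -0.0002] deg 0.1 cm [ 0.07 -0.05  0.02] dist mm 0.9
```

View pics/w12.png

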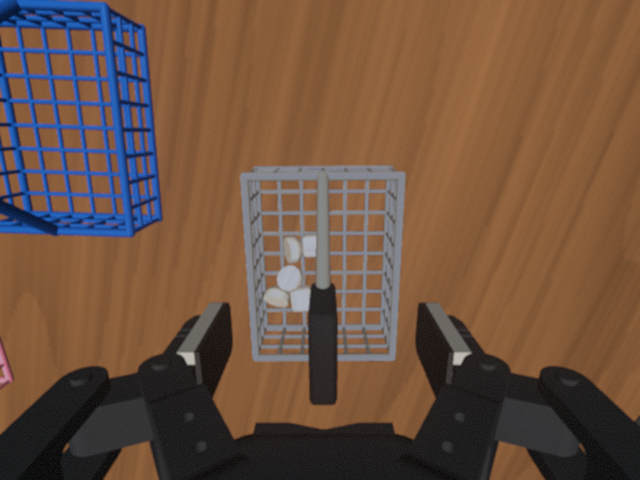

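>>> servo_tool(increments=[0, 0, 0, 0, 0, 0, 0, 0, 0, 0, 0, 0, 0, 0.4, 0, 0, 0, 0, 0, 0, 0.8, 0, 0, 0, 0, 0, 0, 1, 0, 0, 0, 0, 0, 0, 1])

```text
time: 16.3
position: [483.7, -335.6, 92.0]
tcp_rot: [[0.969, 0.248, -0.0], [0.248, -0.969, 0.001], [0.0, -0.001, -1.0]]
wrist_force: [-0.3, 0.5, 3.6]
grip_width: 8.7
```

>>> servo_tool(increments=[0, 0, 0, 0, 0, 0, 1, 0, 0, 0, 0, 0, 0, 1, 0, 0, 0, 0, 0, 0, 1, 0, 0, 0, 0, 0, -0.3, 1, 0, 0, 0, 0, 0, -1, 1])

```text
time: 16.8
position: [482.9, -334.7, 100.7]
tcp_rot: [[0.969, 0.248, -0.002], [0.248, -0.969, 0.003], [-0.002, -0.003, -1.0]]
wrist_force: [0.8, -0.5, -2.6]
grip_width: 8.9
```

Run:
```python
from h import *
s=state();print(s["wrist_force"],s["joints"].round(1))
go([484.3,-334.6,91],Rdown(14.4))
im,c=snap("wrist","w13")
```

```text
[ 0.83324545 -0.49477601 -2.60523426] [ 23.5  34.7   9.6 115.6 -10.8  30.8  55.2]
t 16.8 pos [ 482.9 -334.7  100.7] F [ 0.8 -0.5 -2.6] g 8.9
need w [-0.0033  0.0017 -0.0003] deg 0.2 cm [0.14 0.03 0.97] dist mm 9.8
```

View pics/w13.png

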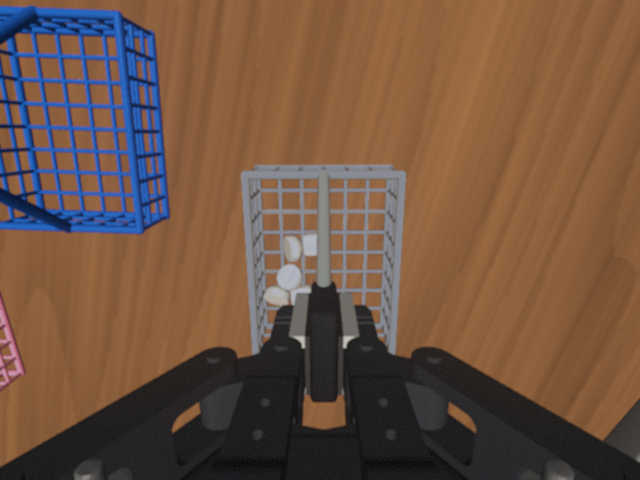

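>>> servo_tool(increments=[0, 0, 0, 0, 0, -1.5, 1, 0, 0, 0, 0, 0, -4.5, 1, 0, 0, 0, 0, 0, -8, 1, 0, 0, 0, 0, 0, -11.5, 1, 0, 0, 0, 0, 0, -14.5, 1])

```text
time: 17.35
position: [483.7, -335.8, 249.2]
tcp_rot: [[0.969, 0.248, 0.001], [0.248, -0.969, 0.0], [0.001, -0.0, -1.0]]
wrist_force: [0.9, -1.0, -2.6]
grip_width: 9.1
```

>>> servo_tool(increments=[0, 0, 0, 0, 0, -1.7, 1, 0, 0, 0, 0, 0, -2.7, 1, 0, 0, 0, 0, 0, -3, 1, 0, 0, 0, 0, 0, -3, 1, 0, 0, 0, 0, 0, -3, 1])

```text
time: 17.85
position: [483.0, -335.1, 275.3]
tcp_rot: [[0.969, 0.248, -0.003], [0.248, -0.969, 0.003], [-0.002, -0.003, -1.0]]
wrist_force: [-0.1, -0.2, -3.5]
grip_width: 9.4
```

Run:
```python
from h import *
s=state();print(s["joints"].round(1))
go([507,336,275],Rdown(-2))
im,c=snap("top","top13")
```

```text
[ 20.   21.6  13.8 108.1  -6.6  51.2  51.4]
t 17.85 pos [ 483.  -335.1  275.3] F [-0.1 -0.2 -3.5] g 9.4
need w [-0.0029  0.0023  0.2859] deg 16.4 cm [ 18.99 -64.41   0.2 ] dist mm 671.5
```

View pics/top13.png

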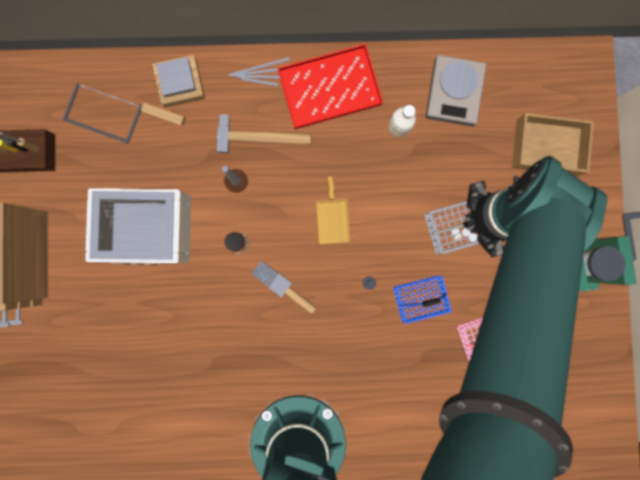

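>>> servo_tool(increments=[0, 0, 0, 0.3, -1, 0, 1, 0, 0, 0.01, 0.9, -2.9, 0, 1, 0, 0, 0.02, 1.7, -5.8, 0, 1, 0, 0, 0.04, 2.8, -9.6, 0, 1, 0, 0, 0.06, 4, -13.4, 0, 1])

```text
time: 18.4
position: [488.6, -194.1, 276.1]
tcp_rot: [[0.982, 0.188, -0.002], [0.188, -0.982, 0.002], [-0.001, -0.002, -1.0]]
wrist_force: [-0.0, 0.4, -2.8]
grip_width: 9.5
```

>>> servo_tool(increments=[0, 0, 0.015, 0.9, -3.9, 0, 1, 0, 0, 0.03, 1.8, -7.8, 0, 1, 0, 0, 0.045, 2.7, -11.7, 0, 1, 0, 0, 0.06, 3.6, -15.6, 0, 1, 0, 0, 0.075, 4.5, -19.5, 0, 1])

```text
time: 18.9
position: [495.6, 6.3, 276.6]
tcp_rot: [[0.993, 0.116, -0.001], [0.116, -0.993, 0.001], [-0.001, -0.002, -1.0]]
wrist_force: [0.6, 0.4, -3.4]
grip_width: 9.1
```

Run:
```python
from h import *
s=state();print(s["joints"].round(1))
go([507,336,275],Rdown(-2))
```

```text
[-13.3  14.1   9.  118.8  -3.1  47.4   4.1]
t 18.9 pos [495.6   6.3 276.6] F [ 0.6  0.4 -3.4] g 9.1
need w [-0.0015  0.0012  0.1507] deg 8.6 cm [  4.95 -32.62   0.21] dist mm 329.9
```

>>> servo_tool(increments=[0, 0, 0.02, 0.6, -4, 0, 1, 0, 0, 0.04, 1.2, -8, 0, 1, 0, 0, 0.06, 1.8, -12, 0, 1, 0, 0, 0.08, 2.4, -15.8, 0, 1, 0, 0, 0.1, 3, -19.5, 0, 1])

```text
time: 19.4
position: [502.5, 203.5, 276.7]
tcp_rot: [[1.0, 0.016, -0.002], [0.016, -1.0, 0.001], [-0.002, -0.001, -1.0]]
wrist_force: [0.7, -0.3, -2.9]
grip_width: 9.1
```

Run:
```python
from h import *
s=state();print(s["joints"].round(1))
go([507,336,275],Rdown(-2))
```

```text
[-31.2  17.6   5.6 113.4  -2.4  49.2 -23.4]
t 19.4 pos [502.5 203.5 276.7] F [ 0.7 -0.3 -2.9] g 9.1
need w [-0.0011  0.0015  0.0512] deg 2.9 cm [  0.67 -13.25   0.19] dist mm 132.6
```

>>> servo_tool(increments=[0, 0, 0.01, 0.2, -3.6, 0, 1, 0, 0, 0.02, 0.4, -7, 0, 1, 0, 0, 0.035, 0.6, -10.2, 0, 1, 0, 0, 0.05, 0.7, -12.6, 0, 1, 0, 0, 0.05, 0.7, -13.3, 0, 1])

```text
time: 19.9
position: [506.8, 338.9, 276.6]
tcp_rot: [[1.0, -0.029, -0.002], [-0.029, -1.0, 0.003], [-0.002, -0.003, -1.0]]
wrist_force: [0.3, 0.3, -2.1]
grip_width: 9.1
```

Run:
```python
from h import *
s=state();print(s["joints"].round(1))
go([507,336,275],Rdown(-2))
im,c=snap("top","top14");crop(im,70,160,140,120,"t14c",5)
im,c=snap("wrist","w14");im,c=snap("scene","scene14")
```

```text
[-41.2  22.7   4.4 105.2  -2.4  52.1 -37.3]
t 19.9 pos [506.8 338.9 276.6] F [ 0.3  0.3 -2.1] g 9.1
need w [-0.0031  0.0017  0.0064] deg 0.4 cm [0.03 0.29 0.16] dist mm 3.4
```

View pics/t14c.png

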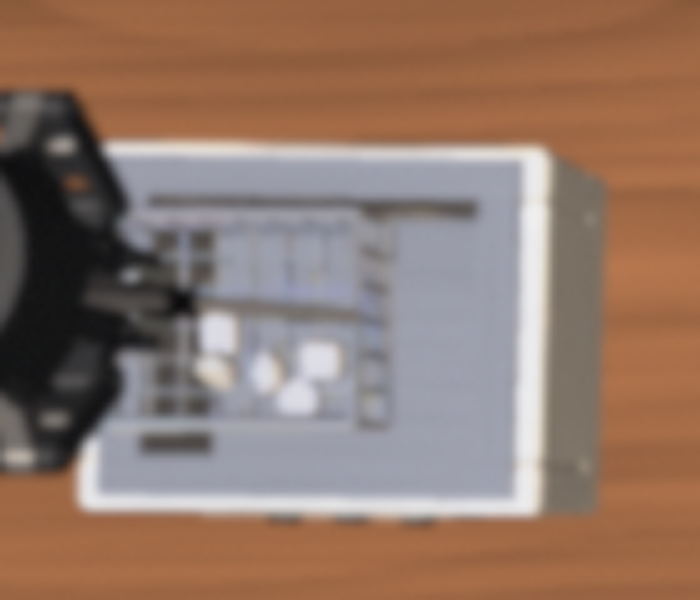

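View pics/w14.png

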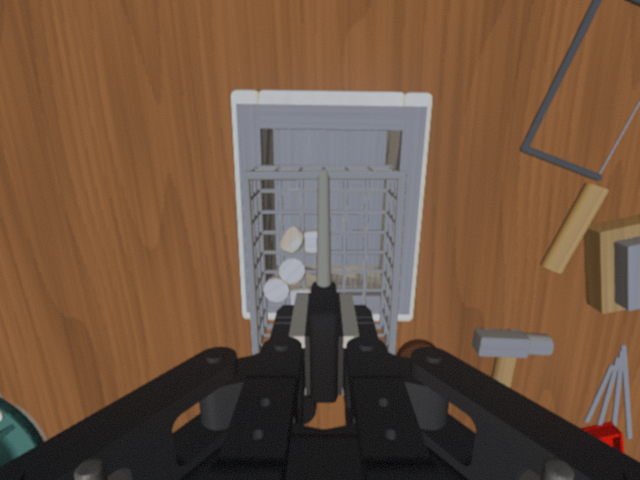

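View pics/scene14.png

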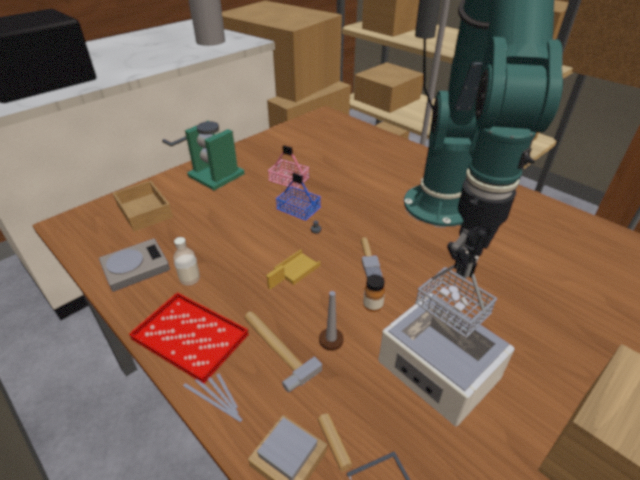

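Run:
```python
from h import *
im=cv2.imread("pics/w14.png"); crop(im,220,80,220,250,"w14c",2.4)
s=state();c=cam("wrist",s);print(s["position"])
P=[plane(c,p,110)[:2] for p in [(232.5,92),(431.5,94),(412,321),(243,319)]]; print(np.round(P,1),np.mean(P,0))
for i in range(4): d=P[(i+1)%4]-P[i]; print(np.linalg.norm(d).round(1),np.degrees(np.arctan2(d[1],d[0])).round(1))
t=cam("top"); P=[plane(t,p,110)[:2] for p in [(87.5,188.3),(180.5,188.8),(179,263),(85.5,263)]]; print(np.round(P,1),np.mean(P,0))
for i in range(4): d=P[(i+1)%4]-P[i]; print(np.linalg.norm(d).round(1),np.degrees(np.arctan2(d[1],d[0])).round(1))
im=cv2.imread("pics/top0.png"); crop(im,75,175,125,100,"t0c",6)
```

```text
[507.81604698 333.41313887 276.71971948]
[[441.6 437. ]
 [593.9 430.5]
 [585.5 237. ]
 [431.3 244.1]] [513.07592558 337.14443662]
152.4 -2.5
193.6 -92.5
154.4 177.4
193.2 86.9
[[591.4 434.8]
 [584.9 234.7]
 [424.7 240.1]
 [430.4 439.7]] [507.84751887 337.32781851]
200.2 -91.9
160.3 178.0
199.7 88.4
161.0 -1.8
```

View pics/w14c.png

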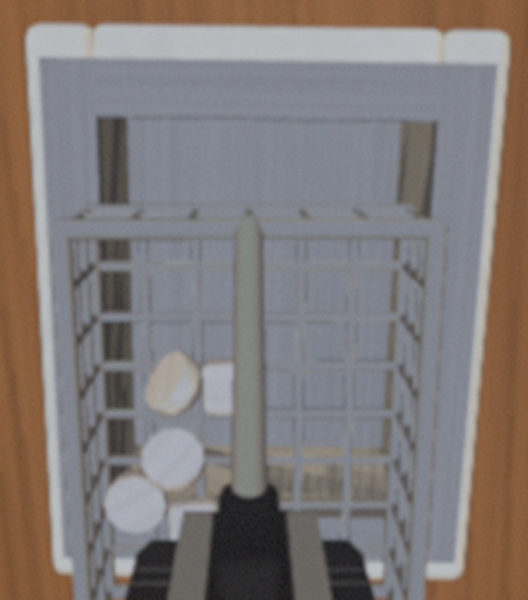

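View pics/t0c.png

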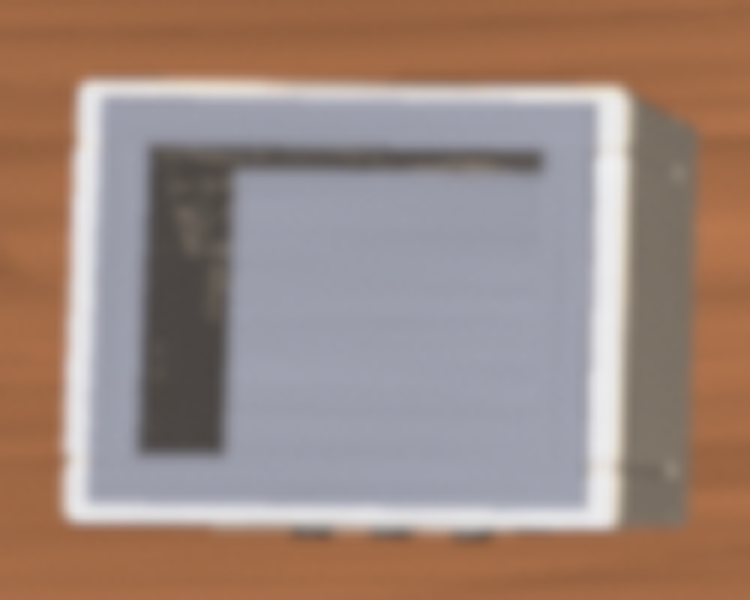

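Run:
```python
from h import *
s=state();c=cam("wrist",s)
t=cam("top")
for z in (110,97): 
  a,b=[plane(c,p,z)[:2] for p in [(260.8,129),(402,130)]]; print(z,a,b,np.linalg.norm(a-b),(a+b)/2)
P=[plane(t,p,110)[:2] for p in [(99.7,199.5),(165.8,200.3),(98,250.8)]];print(np.round(P,1), (P[1]+P[2])/2)
for i in (1,2): d=P[0]-P[i]; print(np.linalg.norm(d),np.degrees(np.arctan2(d[1],d[0])))
print(s["tcp_rot"])
```

```text
110 [461.0753912  409.24648404] [571.99755549 404.76870432] 111.01250849690386 [516.53647335 407.00759418]
97 [458.97315308 409.34698823] [574.55967687 404.68091454] 115.68066704000131 [516.76641497 407.01395138]
[[566.3 408.7]
 [560.7 266.7]
 [455.8 412.9]] [508.26804172 339.80764267]
142.14563841962394 87.7462204978664
110.62903278344879 -2.192650086371359
[[ 9.99442695e-01 -3.33391467e-02 -1.67341598e-03]
 [-3.33403455e-02 -9.99443815e-01 -6.93610027e-04]
 [-1.64936088e-03  7.49015741e-04 -9.99998359e-01]]
```

```bash
cat >> h.py <<'E'
def wtool(uv,zt):
    m=camera_model("wrist");T=m["T_tool_cam"]; d=T[:3,:3]@np.linalg.inv(m["mtx"])@np.array([uv[0],uv[1],1.]); o=T[:3,3]; return o+d*(zt-o[2])/d[2]
E
python3 - <<'E'
from h import *
zr=276.7-110
print("mouth far corners",wtool((260.8,129),zr).round(1),wtool((402,130),zr).round(1))
print("rim far corners",wtool((246,172.3),51.5).round(1),wtool((405.2,172.3),51.5).round(1))
print("rim far bottom? corners of floor",)
im=cv2.imread("pics/w14.png"); crop(im,235,110,185,80,"w14d",4.3)
im=cv2.imread("pics/top14.png"); crop(im,70,180,110,90,"t14d",7)
E
```

```text
mouth far corners [-49.  -74.4 166.7] [ 62.1 -73.6 166.7]
rim far corners [-39.1 -52.9  51.5] [ 42.  -52.9  51.5]
rim far bottom? corners of floor
```

View pics/w14d.png

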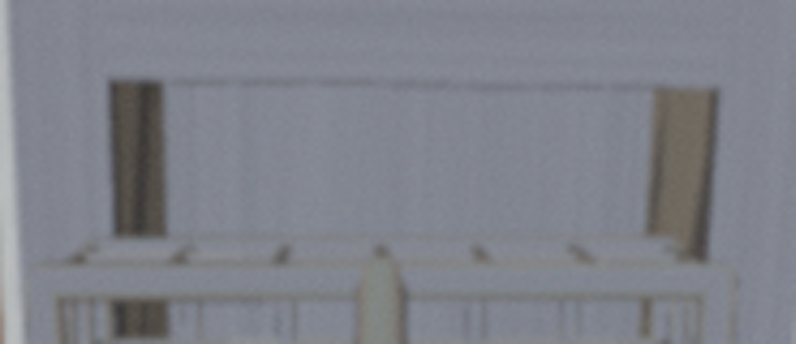

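View pics/t14d.png

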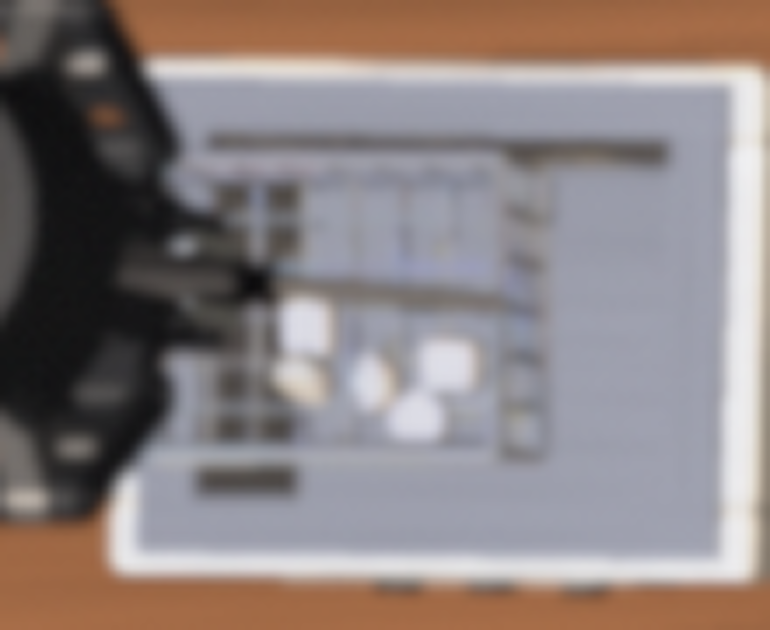

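Run:
```python
from h import *
t=cam("top")
print("floor -y end",plane(t,(148.3,224.9),185.2), "corners",plane(t,(148.5,180+168/7),185.2),plane(t,(147.9,180+460/7),185.2))
print("rim -y",plane(t,(142.1,180+152/7),225.2),plane(t,(142,180+458/7),225.2))
print("mouth +x edge",plane(t,(70+210/7,180+135/7),110),plane(t,(70+667/7,180+142/7),110))
print("mouth -x edge piece",plane(t,(70+197/7,180+494/7),110),plane(t,(70+296/7,180+494/7),110))
```

```text
floor -y end [502.14524697 280.1906981  185.2       ] corners [544.14252132 279.34546135 185.2       ] [460.5177432  281.42790412 185.2       ]
rim -y [543.79407081 278.45771071 225.2       ] [459.68651508 279.48582513 225.2       ]
mouth +x edge [566.78433632 408.06279574 110.        ] [560.8081204 267.779844  110.       ]
mouth -x edge piece [456.2707253  412.63431534 110.        ] [455.41830119 382.44090042 110.        ]
```

>>> servo_tool(increments=[0, 0, 0.005, 0.2, -0.2, 0.3, 1, -0.001, 0.001, 0.01, 0.43, -0.4, 0.9, 1, -0.001, 0.001, 0.01, 0.43, -0.4, 1.8, 1, -0.001, 0.001, 0.01, 0.43, -0.4, 2.7, 1, -0.001, 0.001, 0.01, 0.43, -0.4, 3.2, 1])

```text
time: 20.55
position: [512.2, 337.2, 243.8]
tcp_rot: [[0.999, -0.044, -0.001], [-0.044, -0.999, -0.001], [-0.001, 0.001, -1.0]]
wrist_force: [-0.1, -0.6, -3.1]
grip_width: 8.7
```

>>> servo_tool(increments=[0, 0, 0, 0, 0, 0.5, 1, 0, 0, 0, 0, 0, 1.1, 1, 0, 0, 0, 0, 0, 1.6, 1, 0, 0, 0, 0, 0, 1.8, 1, 0, 0, 0, 0, 0, 1.8, 1])

```text
time: 21.05
position: [512.8, 338.1, 227.0]
tcp_rot: [[0.999, -0.044, 0.0], [-0.044, -0.999, -0.0], [0.0, 0.0, -1.0]]
wrist_force: [0.9, 0.1, -3.1]
grip_width: 9.3
```

Run:
```python
from h import *
go([512,337,221.5],Rdown(-2.3))
im,c=snap("wrist","w15"); crop(im,220,80,220,250,"w15c",2.4)
im,c=snap("top","top15");crop(im,70,180,110,90,"t15d",7)
im,c=snap("scene","scene15"); crop(im,370,230,150,150,"s15c",4)
```

```text
t 21.05 pos [512.8 338.1 227. ] F [ 0.9  0.1 -3.1] g 9.3
need w [ 0.0002 -0.0001 -0.0038] deg 0.2 cm [-0.07  0.11  0.55] dist mm 5.7
```

View pics/w15c.png

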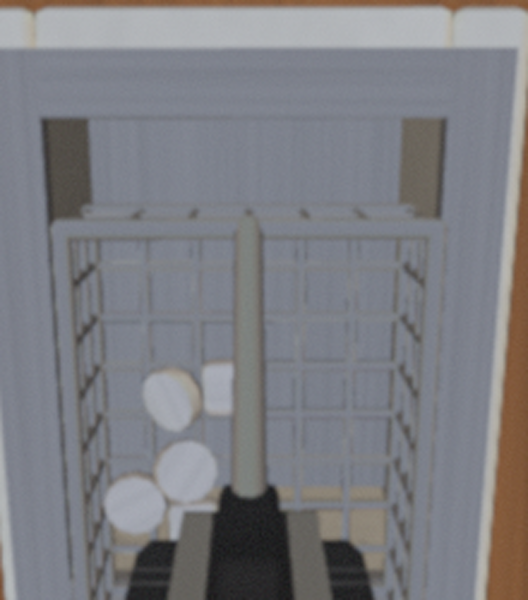

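View pics/t15d.png

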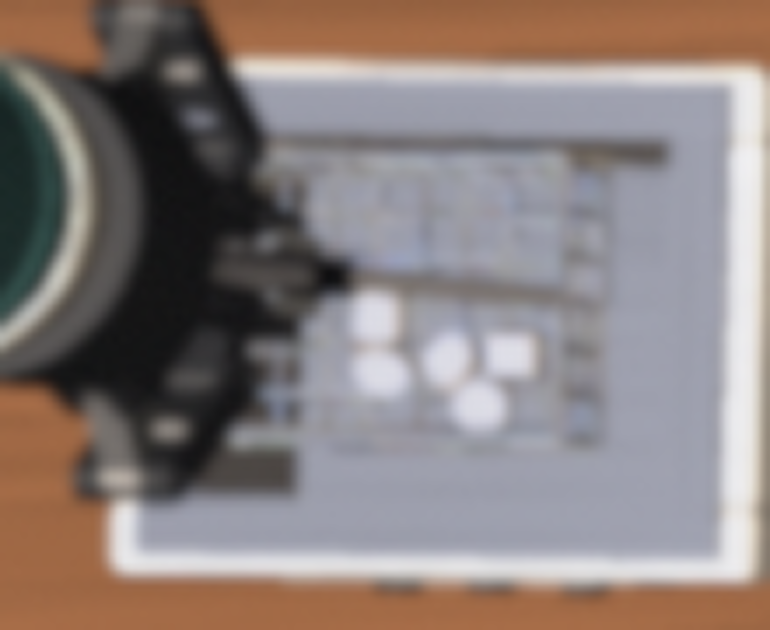

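View pics/s15c.png

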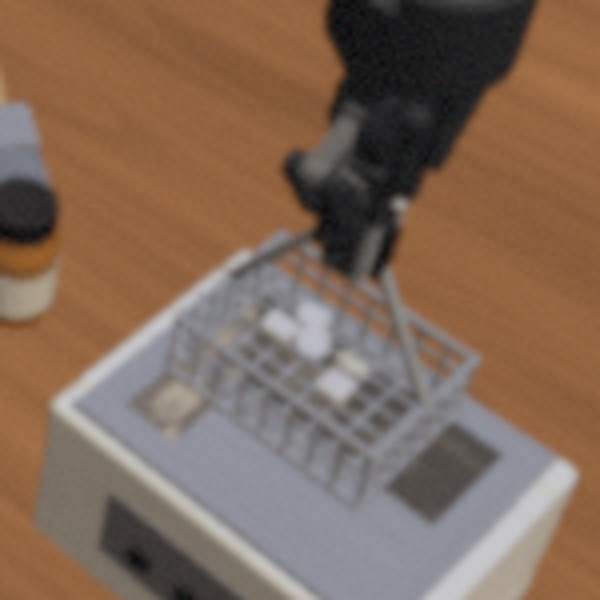

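Run:
```python
from h import *
z=117
a,b=wtool((237.5,129.0),z),wtool((406.2,129.2),z); print("mouth",a.round(1),b.round(1),(a+b)/2+[0,71,0])
a,b=wtool((242.1,171.5),51.5),wtool((404.6,171.5),51.5); print("rim",a.round(1),b.round(1),(a+b)/2+[0,55,0])
t=cam("top")
a,b=plane(t,(70+608/7,180+170/7),135.5),plane(t,(70+600/7,180+446/7),135.5);print(a,b,(a+b)/2,(a+b)/2+[55*.038,55,0],np.degrees(np.arctan2(*(a-b)[1::-1])))
a,b=plane(t,(70+563/7,180+150/7),175.5),plane(t,(70+558/7,180+446/7),175.5);print(a,b,(a+b)/2+[55*.038,55,0])
s=cam("scene")
```

```text
mouth [-56.4 -74.2 117. ] [ 54.9 -74.1 117. ] [ -0.72753124  -3.13660848 117.        ]
rim [-41.  -53.3  51.5] [ 41.7 -53.3  51.5] [ 0.32726926  1.69909482 51.5       ]
[549.39679897 278.09592245 135.5       ] [466.36111405 281.44154216 135.5       ] [507.87895651 279.76873231 135.5       ] [509.96895651 334.76873231 135.5       ] -2.3072762153240665
[550.50615218 278.57667441 175.5       ] [464.85985201 280.93984732 175.5       ] [509.7730021  334.75826087 175.5       ]
```

>>> servo_tool(increments=[0, 0, 0, -0.1, -0.2, 0.2, 1, 0, 0, 0, -0.12, -0.4, 0.4, 1, 0, 0, 0, -0.12, -0.4, 0.5, 1, 0, 0, 0, -0.12, -0.4, 0.5, 1, 0, 0, 0, -0.12, -0.4, 0.5, 1])

```text
time: 21.7
position: [511.9, 342.2, 222.3]
tcp_rot: [[0.999, -0.044, 0.001], [-0.044, -0.999, 0.0], [0.001, -0.0, -1.0]]
wrist_force: [0.4, 0.1, -3.2]
grip_width: 9.2
```

>>> servo_tool(increments=[0, 0, 0, 0, 0, 0, 1, 0, 0, 0, 0, 0, 0, 1, 0, 0, 0, 0, 0, 0, 1, 0, 0, 0, 0, 0, 0, 1, 0, 0, 0, 0, 0, 0, 1])

```text
time: 22.2
position: [511.9, 342.2, 222.4]
tcp_rot: [[0.999, -0.044, 0.001], [-0.044, -0.999, 0.0], [0.001, -0.0, -1.0]]
wrist_force: [-0.6, 0.5, -2.6]
grip_width: 9.4
```

Run:
```python
from h import *
go([512,340,221.5],Rdown(-2.3))
im,c=snap("wrist","w16"); crop(im,230,115,185,70,"w16c",4.3)
im,c=snap("top","top16");crop(im,70,180,110,90,"t16d",7)
im,c=snap("scene","scene16"); crop(im,370,250,150,150,"s16c",4)
go([512,340,221.5],Rdown(-2.3))
```

```text
t 22.2 pos [511.9 342.2 222.4] F [-0.6  0.5 -2.6] g 9.4
need w [-0.0003 -0.0006 -0.0039] deg 0.2 cm [0.02 0.22 0.09] dist mm 2.4
t 22.35 pos [511.9 342.2 222.4] F [-0.4 -0.1 -3.4] g 9.3
need w [-0.0002 -0.0006 -0.004 ] deg 0.2 cm [0.01 0.22 0.09] dist mm 2.4
```

View pics/w16c.png

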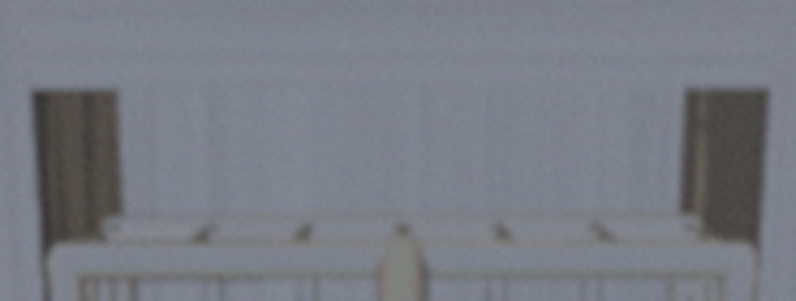

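View pics/t16d.png

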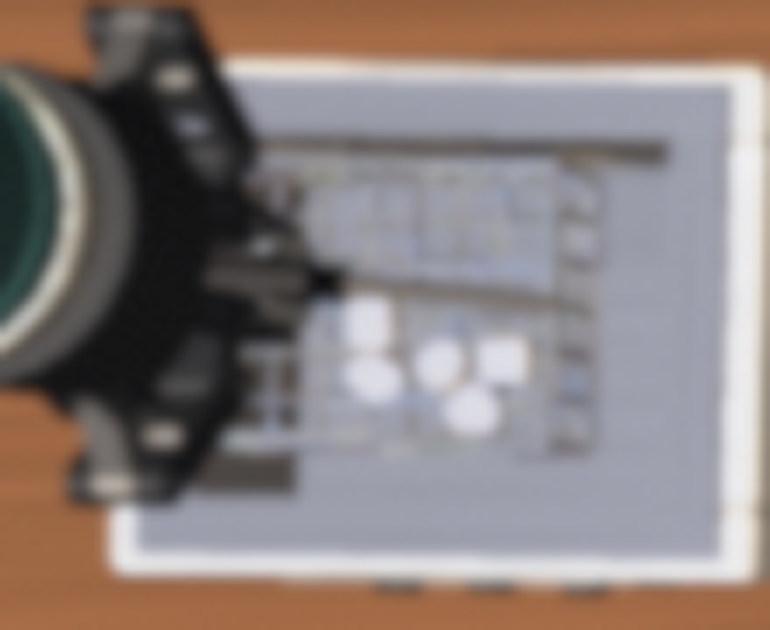

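View pics/s16c.png

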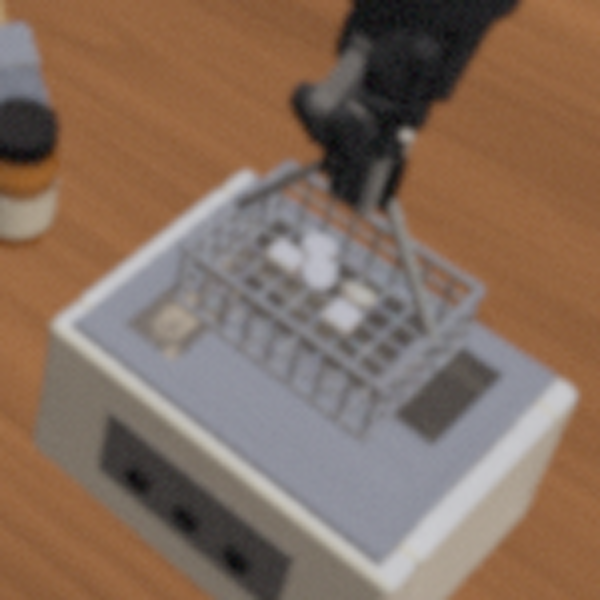

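Run:
```python
from h import *
f=lambda x,y:(230+x/4.3,115+y/4.3)
z=222.4-110
a,b=wtool(f(32,91),z),wtool(f(769,91),z); print("mouth",a.round(1),b.round(1),((a+b)/2+[0,71,0]).round(1))
a,b=wtool(f(46,243),51.5),wtool(f(757,243),51.5); print("rim",a.round(1),b.round(1),((a+b)/2+[0,55,0]).round(1))
a,b=wtool(f(103,219),91.5),wtool(f(702,219),91.5); print("floor",a.round(1),b.round(1),((a+b)/2+[0,55,0]).round(1))
t=cam("top")
a,b=plane(t,(70+600/7,180+172/7),131),plane(t,(70+592/7,180+453/7),131);print((a+b)/2+[55*.038,55,0],np.linalg.norm(a-b))
a,b=plane(t,(70+556/7,180+155/7),171),plane(t,(70+549/7,180+452/7),171);print((a+b)/2+[55*.038,55,0],np.linalg.norm(a-b))
```

```text
mouth [-55.7 -69.7 112.4] [ 55.9 -69.7 112.4] [1.000e-01 1.300e+00 1.124e+02]
rim [-41.7 -53.3  51.5] [ 42.4 -53.3  51.5] [ 0.3  1.7 51.5]
floor [-42.1 -52.5  91.5] [ 43.  -52.5  91.5] [ 0.4  2.5 91.5]
[509.06590279 338.59224678 131.        ] 84.9629891914076
[508.64112078 338.54641367 171.        ] 86.34343946919698
```

Run:
```python
from h import *
a=cv2.imread("pics/scene0.png");b=cv2.imread("pics/scene16.png")
d=(cv2.absdiff(a,b).max(2)>45).astype(np.uint8); d=cv2.morphologyEx(d,cv2.MORPH_OPEN,np.ones((3,3)))
n,l,st,ce=cv2.connectedComponentsWithStats(d)
print([(s[:4].tolist(),int(s[4])) for s in st[1:] if s[4]>15])
a=cv2.imread("pics/top0.png");b=cv2.imread("pics/top16.png")
d=(cv2.absdiff(a,b).max(2)>45).astype(np.uint8); d=cv2.morphologyEx(d,cv2.MORPH_OPEN,np.ones((3,3)))
n,l,st,ce=cv2.connectedComponentsWithStats(d)
print([(s[:4].tolist(),int(s[4])) for s in st[1:] if s[4]>15])
s=state(); print(s["time"],s["position"],s["grip_width"]); print(job_done())
```

```text
[([443, 0, 126, 303], 14301), ([580, 0, 5, 4], 16), ([523, 84, 28, 86], 1033), ([449, 96, 12, 23], 140), ([431, 98, 5, 6], 26), ([440, 100, 8, 23], 146), ([424, 106, 9, 42], 219), ([469, 136, 7, 13], 61), ([444, 138, 12, 6], 59), ([241, 188, 12, 12], 116), ([229, 215, 5, 4], 17), ([235, 214, 6, 10], 40), ([245, 215, 26, 19], 195), ([458, 214, 6, 7], 29), ([246, 229, 6, 5], 25), ([296, 259, 6, 6], 30), ([306, 265, 6, 6], 30), ([285, 267, 5, 5], 23), ([293, 266, 9, 13], 70), ([438, 290, 6, 5], 18), ([437, 309, 28, 24], 283), ([470, 309, 6, 6], 29), ([485, 321, 6, 7], 29), ([464, 334, 20, 18], 173)]
[([17, 160, 8, 8], 52), ([0, 162, 108, 318], 21095), ([333, 205, 7, 8], 49), ([319, 207, 8, 8], 52), ([407, 207, 59, 48], 866), ([113, 216, 8, 8], 50), ([326, 217, 7, 8], 46), ([120, 223, 5, 7], 32), ([334, 225, 8, 7], 47), ([319, 226, 7, 7], 45), ([130, 229, 5, 6], 26), ([139, 229, 6, 5], 30), ([120, 231, 6, 5], 27), ([135, 236, 5, 5], 24), ([104, 240, 8, 5], 34), ([274, 458, 13, 13], 105), ([289, 463, 15, 17], 153), ([328, 463, 9, 17], 82), ([201, 469, 63, 11], 504), ([269, 472, 14, 8], 80)]
22.35 [511.94666655 342.1812843  222.3932104 ] 9.342402551085586
the job is handed in; nothing more can be done
None
```

I poured all five castings from the scoop into the silver basket and set the empty scoop back down flat near where it started. I then lifted the basket by its grip and carried it to the cleaner. It is held level there, about 21 mm above the rim. The job was handed in at 22.35 s.

**Centring and squareness:**
- Both cameras put the basket within about 1 mm of the mouth centre.
- In the wrist view the basket's edges run parallel to the mouth, and the tool yaw is within about 0.3° of my measured cleaner yaw.

**Castings and bystanders:**
- All five castings are visible in the basket in the last pictures.
- A before/after comparison of the top and scene images showed no change at any bystander. The only differences were the arm, the castings' old places on the scoop, the basket's old spot, and the basket over the tank. The arm covers part of both pictures, so anything behind it was not compared.

**Disagreements:**
- The top camera and the wrist/robot readings differed by about 3–5 mm.
- Single pose readings wandered by a few mm just after moves.
- I therefore did the final centring from the basket and the mouth seen together in the same picture.

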